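# Make up the stamping kit and the binding kit for the office

### The arm

A 6-joint arm with a two-finger parallel gripper is mounted at the origin on the work surface. World frame = base frame: x ahead of the robot, y to its left, z up, the work surface at z = 0. Lengths are in m, angles in degrees, forces in N, time in s.
With the tool pointing down it reaches from about 0.25 to 0.725 m from the base axis. Payload 9.7 kg.
Tool frame: the origin (TCP) lies midway between the tips of the shut fingers; the grasp point (between the pads) lies 19 mm behind it; z points along the fingers, y is the direction in which the jaws open and shut (so a half turn about z gives the same grasp; the last joint's range is limited). The gripper opens to 85 mm and grips with 20 to 120 N. Pads are 22 mm wide; open, the fingers measure 114 mm over their backs; the gripper's body (76 mm by 85 mm) begins 54 mm behind the grasp point. The pads swing forward as they close: fully open they stand 13 mm farther back than shut.
Start: joints at [75.86, 4.979, 10.078, 95.1, 0, 90], TCP at [0.134, 0.533, 0.231] pointing down, gripper open.
Joint ranges: [-179.16, 179.16], [-48.56, 103.87], [-65.8, 70.77], [-126.05, 130.52], [-82.76, 87.17], [-180, 180]. Speed limits (degrees/s): [127.2, 127.2, 147.25, 180, 180, 180].

### API

Orientations are given as [roll, pitch, yaw] about the fixed x, y, z axes, in that order (R = Rz(yaw) Ry(pitch) Rx(roll)).
In Python, from workcell import get_obs, camera, get_calibration, job_done gives the robot as it stands.
- The arm moves only by the tool play_rows, never from a script. Its argument "commands" is text: rows parted by semicolons, each of 5 numbers parted by spaces: the opening, from 0 (shut) to 1 (fully open), then the shift along the world's x, y, z in mm, then the turn about the world's z in degrees. A call has 1 to 10 rows; each row is the pose to reach, as a shift and turn from the pose commanded when the call began; what a row does not reach only later rows make up. A row lasts 1/12 s, in which the tool goes at most 41.7 mm and 7.16 degrees, less where a joint would pass 70% of its speed; a pose out of reach is approached as far as the arm can. A call with a gripper value outside its range is refused whole. The fingers move at their own pace and stop on an object; "force" is the grip in N (left out, the last holds). Time passes only in rows, so rows that repeat a pose let the fingers close. It gives the time, the measured TCP pose, the force and the opening at its end, in the units of the state.
- get_obs(): the state, without advancing time (a new reading comes with each control period).
- camera(name): name is "scene" or "top" or "wrist"; returns the picture (400x640x3 uint8, red, green, blue); there is no depth.
- get_calibration(name): a dict with "fx", "fy", "cx", "cy" (pixels), "eye" and "attitude" of the camera in the world; the wrist camera has in their place "mount" (4x4, takes a point from camera to tool coordinates, whose origin is the TCP and whose axes are the flange's). Camera axes: x right, y down, z forward; pixel columns grow to the right and rows downward; lengths in m; the calibration is good to about 2 mm. A picture is of the moment at which its call begins: read the wrist's pose just before it. get_calibration takes no time and is no camera call.
- job_done(): hands the job in, once; it reports no verdict.
The state is a dict: "time": time; "q": joint angles; "qd": joint speeds; "joint_efforts": joint torques, N m; "ee_pos": TCP position; "tcp_rot": TCP orientation; "wrist_force": force on the tool from outside, world axes, zero at the start; "torque": the same for the moment, N m; "opening": finger opening in m.
Only numpy, scipy, OpenCV 4.12 (cv2) and the standard library are available. Lean on these libraries where they do the work, as an engineer would, in place of code of your own. Each camera call takes 0.05 s, during which the arm holds its last target.

### The job

Make up the two desk kits in the two wooden trays. In the divided tray, lay the ink pad flat in the wide compartment with the hand stamp standing on the middle of it, and lay the big tape roll flat in the narrow compartment; in the tray with the round well, stand the glue stick upright in the well and set the stapler on its base in the open part, lengthways along the tray. Leave the small tape roll where it is.

Things in the scene. Friction and masses are not known exactly. Their poses are not given: they have to be found in the camera images.
- divided_tray: Shallow dark wooden tray, cork floor, 140 (x) x 250 (y) mm, fixed. Origin: centre of its underside; z up. Floor 5 mm thick; walls 5 mm thick, tops 16 mm above the table. A divider 4 mm thick, as high as the walls, crosses it at y = -26 mm: wide compartment 130 x 144 mm, middle at y = +48; narrow one 130 x 92 mm, middle at y = -74 (both x = 0). 
- well_tray: Shallow dark wooden tray, cork floor, 140 (x) x 250 (y) mm, fixed; floor and walls as the divided tray (floor 5 mm, walls to 16 mm). Origin: centre of its underside; z up. Round well: a ring 52 mm inside, 60 mm outside diameter, 12 mm high above the floor, centred at x = 0, y = +82 mm. The open part is the rest, 130 x about 170 mm, middle at y = -34 mm.
- ink_pad_mid (a point): Closed ink pad: flat dark metal tin, 50 mm (its x) x 76 mm (its y) x 22 mm high, with a dark seam round it and a small bright catch on one long side, lying flat, about 120 g. Point at its centre, 11 mm above its underside; z up.
- stamp_mid (a point): Wooden hand stamp standing on its rubber face: base block 26 mm (x) x 40 mm (y) x 16 mm high, above it an upright round stem of 20 mm diameter, with a knob of 27 mm diameter between 54 and 66 mm up, 70 mm high in all, about 60 g. Point on its axis half-way up, 35 mm above its underside; z up.
- big_tape_mid (a point): Big roll of paper tape lying flat: a pale ring of 58 mm outer and 38 mm inner diameter, 24 mm high, about 60 g. Point on its axis half-way up (12 mm); z up.
- small_tape_mid (a point): Small roll of paper tape lying flat: a pale ring of 38 mm outer and 24 mm inner diameter, 14 mm high. It stays in stock: not to be moved. Point on its axis half-way up (7 mm).
- stapler_mid (a point): Black desk stapler standing on its base, 110 mm long (its x) x 32 mm wide (its y) x 46 mm high; the flat-sided upper arm, 30 mm wide, lies between 26 and 46 mm up; rigid, about 220 g. Point at the middle of its length, half-way up (23 mm); z up.
- glue_stick_mid (a point): Glue stick standing upright: white and grey cylinder of 30 mm diameter, 85 mm high, about 45 g. Point on its axis half-way up (42.5 mm); z up.

How it is judged (in metres and radians):
At the end, for the whole second after the job is handed in: Each of the five stands or lies level (7 deg) on the floor of its own compartment, the stamp on the pad within 13 mm of its centre, the stapler within 23 deg of the tray's length, the glue stick inside the well; all at rest and released. The small roll is within 30 mm of its start (x of ink_pad_mid in the frame of divided_tray between -0.045 and 0.045 m and y of ink_pad_mid in the frame of divided_tray between -0.005 and 0.1 m and z of ink_pad_mid in the frame of divided_tray between 0.012 and 0.02 m and angle between each of ink_pad_mid, big_tape_mid, stamp_mid, stapler_mid, glue_stick_mid's own z axis and vertical below 0.12 rad and x of big_tape_mid in the frame of divided_tray between -0.04 and 0.04 m and y of big_tape_mid in the frame of divided_tray between -0.095 and -0.053 m and z of big_tape_mid in the frame of divided_tray between 0.013 and 0.021 m and horizontal distance between stamp_mid and ink_pad_mid below 0.013 m and z of stamp_mid in the frame of ink_pad_mid between 0.042 and 0.05 m and x of stapler_mid in the frame of well_tray between -0.052 and 0.052 m and y of stapler_mid in the frame of well_tray between -0.07 and 0.005 m and z of stapler_mid in the frame of well_tray between 0.024 and 0.032 m and angle between the x axis of stapler_mid and the y axis of well_tray, either way round below 0.4 rad and x of glue_stick_mid in the frame of well_tray between -0.014 and 0.014 m and y of glue_stick_mid in the frame of well_tray between 0.068 and 0.096 m and z of glue_stick_mid in the frame of well_tray between 0.0435 and 0.0515 m and linear speed of each of ink_pad, big_tape, stamp, stapler, glue_stick below 0.02 m/s and distance of small_tape_mid from where it was at the start of the episode below 0.03 m); the robot touches nothing.
It fails at once if the small tape roll is moved more than 30 mm (distance of small_tape_mid from where it was at the start of the episode above 0.03 m).
It also fails if it takes over 120 s, if anything falls off the work surface, if the arm or the gripper's body presses on something with over 40 N, if the wrist force passes 120 N, or if a joint passes its speed limit or range.

## Working session

There is one attempt and no reset: what is moved stays moved. The work goes in short steps, Python scripts to look and compute and a tool call to move; the robot and the scene stay as the last step left them, time stands still between calls to the robot, and variables do not carry over. Pictures are saved under pics/ and viewed, and the job is handed in when it is done.

Besides the shell and the picture viewer there is one more tool, called after ">>>" as a command line: name --argument value ..., lists and objects as JSON in quotes. play_rows: Moves the arm, as the interface text tells. Its arguments: {"type":"object","properties":{"commands":{"type":"string"},"force":{"type":"number"}},"required":["commands"]}

```bash
mkdir -p pics; ls; python3 - <<'E'
from workcell import *
import cv2
print(get_obs())
for n in ("top","scene"):
    print(n,get_calibration(n)); im=camera(n); cv2.imwrite(f"pics/{n}0.png",cv2.cvtColor(im,cv2.COLOR_RGB2BGR))
print(get_calibration("wrist"))
E
```

```text
pics
{'time': 0.0, 'q': array([ 7.58599280e+01,  5.01100152e+00,  1.00350186e+01,  9.50997878e+01,
       -1.13347344e-03,  8.99996157e+01]), 'qd': array([-0.00655996, -0.02337838,  0.0214096 , -0.04039106, -0.02046729,
       -0.06076375]), 'joint_efforts': array([-1.96406807e-03, -5.20378697e+01,  4.64809012e+01,  1.60213339e-02,
        1.70552255e-05,  9.15157017e-06]), 'ee_pos': array([0.13431111, 0.53311346, 0.23058907]), 'tcp_rot': array([-1.79924229e+02,  1.13296417e-03,  1.65860314e+02]), 'wrist_force': array([ 0.4289917 ,  0.03796474, -0.24137   ]), 'torque': array([0.00501688, 0.02757411, 0.01387945]), 'opening': 0.08528790480651521}
top {'fx': 386.1759175414418, 'fy': 386.1759175414418, 'cx': 315.57265061905, 'cy': 198.39693334368187, 'eye': array([0.43210598, 0.00239708, 1.04272837]), 'attitude': array([-171.43462304,    0.6567938 ,  -88.68464193])}
scene {'fx': 482.6839935045753, 'fy': 482.6839935045753, 'cx': 323.1217298311835, 'cy': 202.66146774930385, 'eye': array([1.35656759, 0.05160818, 1.12161055]), 'attitude': array([-141.97575183,   -0.15697883,   94.17750938])}
{'fx': 312.3318338889268, 'fy': 312.3318338889268, 'cx': 318.8559044449153, 'cy': 198.25643068673392, 'mount': array([[-1.03085164e-03, -9.63484524e-01, -2.67762039e-01,
         6.76201325e-02],
       [ 9.99998551e-01, -1.35598880e-03,  1.02936203e-03,
         7.82794865e-04],
       [-1.35485671e-03, -2.67760590e-01,  9.63484525e-01,
        -1.41994384e-01],
       [ 0.00000000e+00,  0.00000000e+00,  0.00000000e+00,
         1.00000000e+00]])}
```

View pics/top0.png

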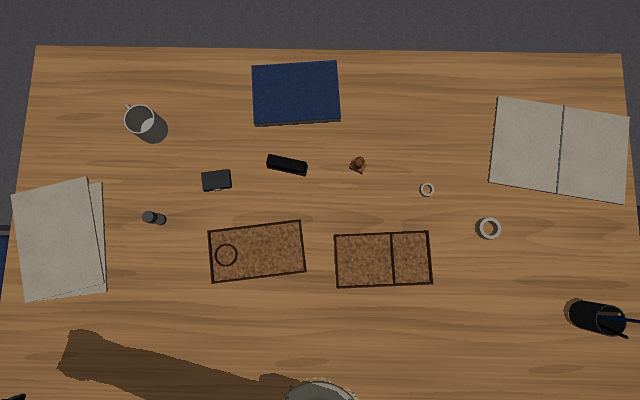

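View pics/scene0.png

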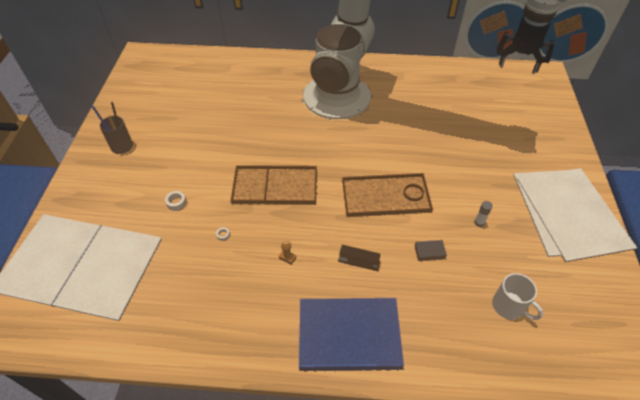

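```bash
cat > h.py <<'E'
from workcell import *
import numpy as np, cv2
from scipy.spatial.transform import Rotation as R
def pose(name,obs=None):
    c=get_calibration(name)
    if name=="wrist":
        o=obs; T=np.eye(4);T[:3,:3]=R.from_euler('xyz',o['tcp_rot'],degrees=True).as_matrix();T[:3,3]=o['ee_pos']
        M=T@c['mount']; return c,M[:3,:3],M[:3,3]
    return c,R.from_euler('xyz',c['attitude'],degrees=True).as_matrix(),np.array(c['eye'])
def px2w(P,uv,z):
    c,r,e=P; uv=np.atleast_2d(uv).astype(float)
    d=np.c_[(uv[:,0]-c['cx'])/c['fx'],(uv[:,1]-c['cy'])/c['fy'],np.ones(len(uv))]@r.T
    return e+d*((z-e[2])/d[:,2])[:,None]
def w2px(P,X):
    c,r,e=P; p=(np.atleast_2d(X)-e)@r
    return np.c_[p[:,0]/p[:,2]*c['fx']+c['cx'],p[:,1]/p[:,2]*c['fy']+c['cy']]
def snap(name,f):
    o=get_obs(); im=cv2.cvtColor(camera(name),cv2.COLOR_RGB2BGR); cv2.imwrite(f,im); return im,pose(name,o)
E
python3 - <<'E'
from h import *
im=cv2.imread("pics/top0.png")
cv2.imwrite("pics/topA.png",cv2.resize(im[140:300,130:330],None,fx=4,fy=4)[:600])
cv2.imwrite("pics/topB.png",cv2.resize(im[140:290,320:520],None,fx=4,fy=4))
P=pose("top")
for n,uv,z in [("pad",(216,180),.022),("stapler",(287,163),.046),("glue top",(149,216),.085),("stamp",(358,161),.066),("small",(427,189),.014),("big",(489,228),.024)]:
    print(n,px2w(P,uv,z)[0].round(4))
E
```

```text
pad [0.6301 0.2876 0.022 ]
stapler [0.6751 0.0951 0.046 ]
glue top [0.5227 0.4326 0.085 ]
stamp [ 0.6793 -0.0908  0.066 ]
small [ 0.6187 -0.2819  0.014 ]
big [ 0.5164 -0.4392  0.024 ]
```

View pics/topA.png

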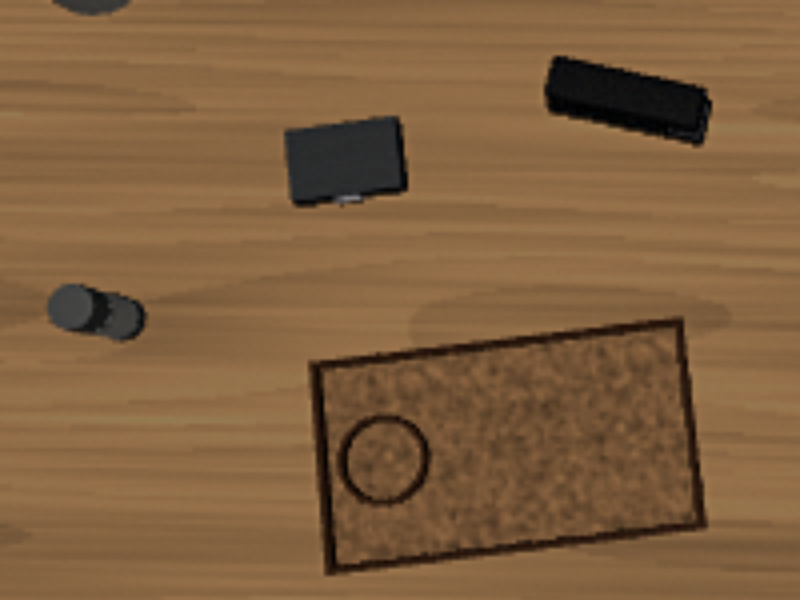

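View pics/topB.png

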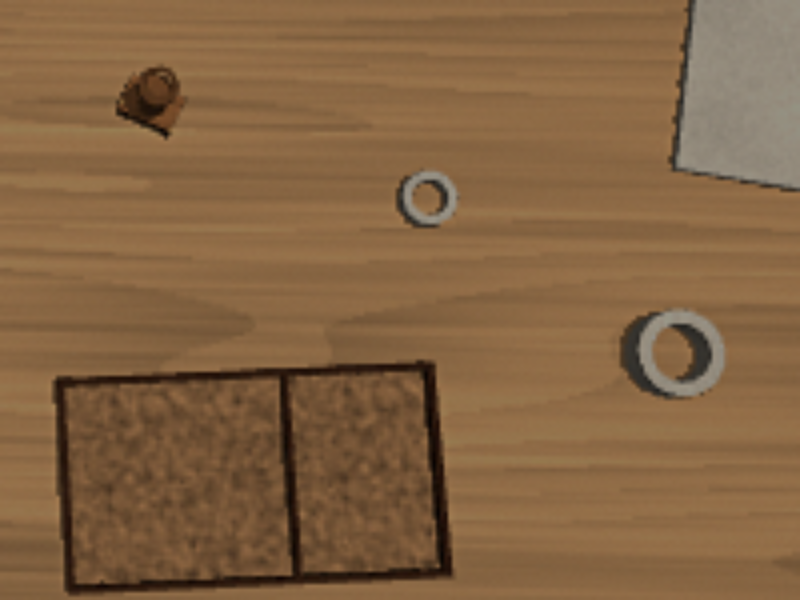

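```bash
python3 - <<'E'
from h import *
P=pose("top")
def m(n,pts,z,off):
    uv=(np.array(pts)+.5)/4-.5+np.array(off)
    X=px2w(P,uv,z)[:,:2]; c=X.mean(0)
    L=np.linalg.norm(np.roll(X,-1,0)-X,axis=1)*1e3
    d=np.roll(X,-1,0)-X
    print(n,c.round(4),"sides",L.round(0),"ang",np.degrees(np.arctan2(d[:,1],d[:,0])).round(1)); return X
A=(130,140);B=(320,140)
m("well tray",[(311,362),(682,320),(706,526),(329,574)],.016,A)
m("div tray",[(54,379),(432,363),(451,575),(69,591)],.016,B)
m("ring",[(386,460)],.017,A)
m("divider",[(284,375),(297,575)],.016,B)
m("pad",[(286,130),(399,117),(404,183),(292,198)],.022,A)
m("stapler",[(553,57),(708,88),(699,131),(546,100)],.046,A)
m("glue",[(72,307)],.085,A);m("gluebase",[(122,318)],.0,A)
m("knob",[(158,88)],.07,B)
m("small",[(427,198)],.014,B);m("big",[(681,353)],.024,B)
E
```

```text
well tray [0.4435 0.1707] sides [249. 136. 248. 139.] ang [ -82.3 -171.7   98.5    8.6]
div tray [ 0.4306 -0.1613] sides [250. 137. 248. 138.] ang [ -86.3 -176.    93.7    5. ]
ring [0.4315 0.25  ] sides [0.] ang [0.]
divider [ 0.4324 -0.1869] sides [130. 130.] ang [-176.6    3.4]
pad [0.6332 0.288 ] sides [77. 46. 76. 47.] ang [ -82.1 -172.5   99.     8.8]
stapler [0.6748 0.0972] sides [105.  30. 104.  30.] ang [-100.4  170.    79.5   -6.7]
glue [0.5217 0.436 ] sides [0.] ang [0.]
gluebase [0.5228 0.4396] sides [0.] ang [0.]
knob [ 0.6767 -0.0933] sides [0.] ang [0.]
small [ 0.6184 -0.2802] sides [0.] ang [0.]
big [ 0.5168 -0.4415] sides [0.] ang [0.]
```

>>> play_rows --commands "1 40 -10 -5 -7; 1 80 -20 -10 -14; 1 120 -30 -15 -21; 1 160 -40 -20 -28; 1 200 -50 -25 -35; 1 240 -60 -30 -42; 1 280 -70 -35 -49; 1 320 -80 -40 -56; 1 360 -90 -45 -63; 1 388 -95 -50 -68" --force 40

```text
time: 0.93
ee_pos: [0.5254, 0.4365, 0.1801]
tcp_rot: [-180.0, 0.0, 97.4]
wrist_force: [-0.3, 0.1, -0.5]
opening: 0.0853
```

```bash
python3 - <<'E'
from h import *
o=get_obs(); print(o['ee_pos'],o['tcp_rot'],o['wrist_force'])
im,P=snap("wrist","pics/w1.png")
print(w2px(P,[[.522,.438,.085],[.522,.438,0]]))
E
```

```text
[0.52538214 0.43646859 0.18010539] [-1.79975023e+02  4.85479403e-02  9.73821507e+01] [-0.34927908  0.06337451 -0.49226586]
[[314.28321168 199.30429448]
 [315.44963035 177.39302367]]
```

View pics/w1.png

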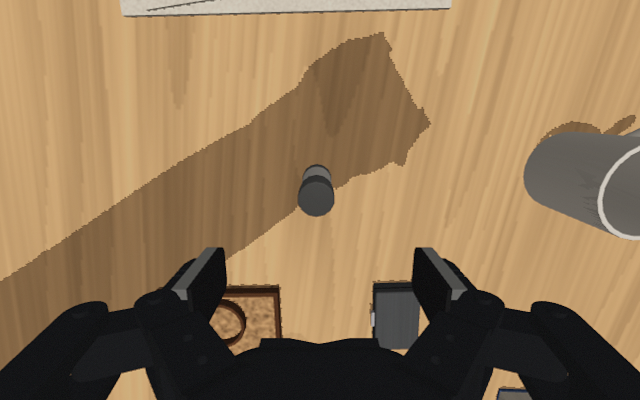

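```bash
python3 - <<'E'
from h import *
P=pose("wrist",get_obs())
print(px2w(P,[(316,197)],.085),px2w(P,[(316.5,172)],.0))
E
```

```text
[[0.52622122 0.43932888 0.085     ]] [[0.52550319 0.44278919 0.        ]]
```

>>> play_rows --commands "0.6 0 0 0 0; 0.6 0 0 0 0"

```text
time: 1.15
ee_pos: [0.5224, 0.438, 0.1803]
tcp_rot: [-179.9, 0.0, 97.9]
wrist_force: [-0.0, -0.1, -0.3]
opening: 0.0638
```

```bash
python3 - <<'E'
from h import *
im,P=snap("wrist","pics/w2.png")
cv2.imwrite("pics/w2c.png",cv2.resize(im[140:260,240:400],None,fx=4,fy=4))
E
```

```text
(no output)
```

View pics/w2c.png

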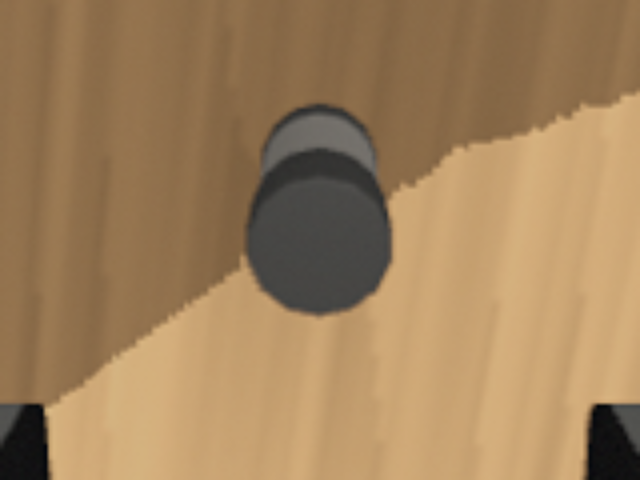

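```bash
python3 - <<'E'
from h import *
P=pose("wrist",get_obs()); print(get_obs()['ee_pos'])
print(px2w(P,[(319.6,200.9)],.085))
E
```

```text
[0.52178933 0.43843315 0.18108354]
[[0.52274357 0.43898156 0.085     ]]
```

>>> play_rows --commands "0.7 0 1 -40 0; 0.7 0 1 -80 0; 0.7 0 1 -115 0; 0.7 0 1 -131 0; 0.7 0 1 -131 0; 0 0 1 -131 0; 0 0 1 -131 0; 0 0 1 -131 0; 0 0 1 -131 0; 0 0 1 -131 0"

```text
time: 2.03
ee_pos: [0.523, 0.4405, 0.0534]
tcp_rot: [179.8, -0.2, 97.9]
wrist_force: [-3.2, 0.4, 7.8]
opening: 0.029
```

>>> play_rows --commands "0 0 0 0 0; 0 0 0 0 0;0 0 0 0 0"

```text
time: 2.28
ee_pos: [0.523, 0.4404, 0.0533]
tcp_rot: [179.8, -0.2, 97.9]
wrist_force: [-2.8, 1.2, 7.4]
opening: 0.0288
```

>>> play_rows --commands "0 0 0 20 0; 0 0 0 50 0; 0 -9 -20 80 0; 0 -27 -55 80 0; 0 -45 -92 80 0; 0 -62 -128 80 0; 0 -78 -162 80 0; 0 -91 -188 80 0; 0 -91 -188 80 0; 0 -91 -188 80 0"

```text
time: 3.12
ee_pos: [0.4316, 0.2506, 0.1322]
tcp_rot: [179.8, -0.1, 97.8]
wrist_force: [0.0, 0.9, -0.5]
opening: 0.029
```

```bash
python3 - <<'E'
from h import *
o=get_obs(); print(o['ee_pos'],o['tcp_rot'],o['wrist_force'],o['opening'])
im,P=snap("wrist","pics/w3.png")
im,P=snap("top","pics/t3.png")
cv2.imwrite("pics/t3c.png",cv2.resize(im[140:300,130:330],None,fx=4,fy=4)[:600])
E
```

```text
[0.43158588 0.25062195 0.13221247] [ 1.79819226e+02 -7.42393558e-02  9.77754946e+01] [ 0.04068888  0.87013969 -0.54622876] 0.029030401881490614
```

View pics/w3.png

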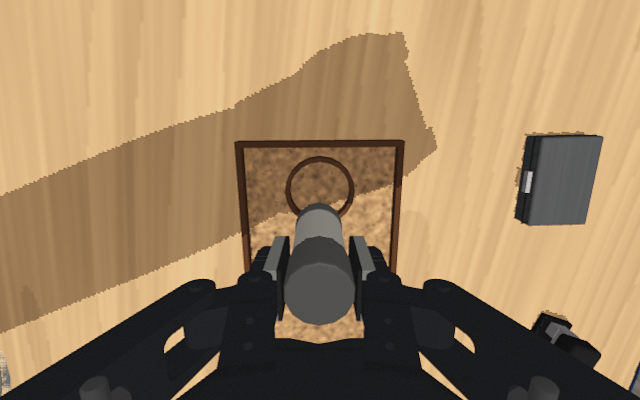

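View pics/t3c.png

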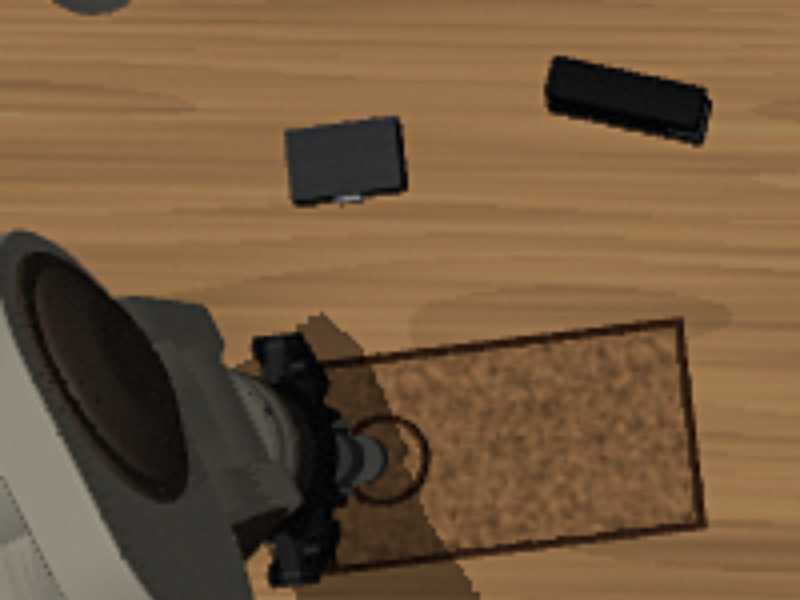

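```bash
python3 - <<'E'
from h import *
o=get_obs();P=pose("wrist",o);print(o['ee_pos'])
print(px2w(P,[(320,188)],.017)); print(w2px(P,[.4316,.2506,.0792]))
E
```

```text
[0.43206563 0.25187387 0.13142674]
[[0.43286796 0.25867109 0.017     ]]
[[316.97196433 221.65892895]]
```

>>> play_rows --commands "0 0 0 -30 0; 0 0 0 -60 0; 0 0 0 -68 0; 0 0 0 -68 0; 0 0 0 -68 0"

```text
time: 3.63
ee_pos: [0.4316, 0.2519, 0.063]
tcp_rot: [-180.0, 0.0, 97.9]
wrist_force: [0.3, -0.6, -0.2]
opening: 0.0289
```

```bash
python3 - <<'E'
from h import *
im,P=snap("wrist","pics/w4.png")
for x in ([.4318,.251,.017],[.432,.2587,.017]):
    a=np.linspace(0,6.28,60); X=np.array(x)+np.c_[np.cos(a),np.sin(a),0*a]*.028
    for u in w2px(P,X): cv2.circle(im,tuple(int(round(t)) for t in u),1,(0,0,255) if x[1]<.255 else (0,255,0),-1)
cv2.imwrite("pics/w4c.png",cv2.resize(im[60:360,160:480],None,fx=2,fy=2)[:600])
im,P=snap("scene","pics/s4.png")
cv2.imwrite("pics/s4c.png",cv2.resize(im[150:250,330:500],None,fx=4,fy=4))
E
```

```text
(no output)
```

View pics/w4c.png

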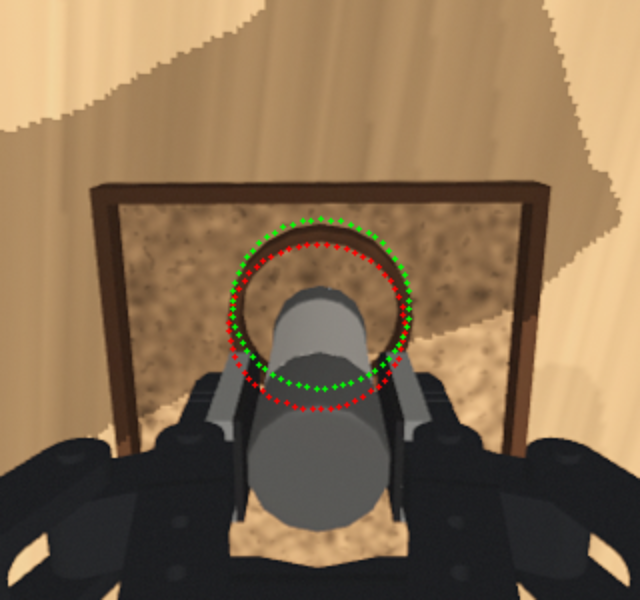

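View pics/s4c.png

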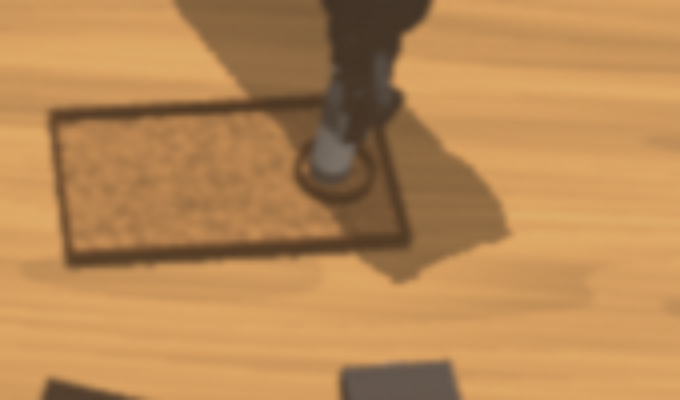

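```bash
python3 - <<'E'
from h import *
P=pose("wrist",get_obs());o=get_obs();print(o['ee_pos'],o['tcp_rot'])
f=lambda X:((w2px(P,X)-[160,60])*2+.5).round(1)
print("glue bottom far edge",f([.4316-.0021,.2519+.0149,.0097]),"top near",f([.4316+.002,.2519-.0149,.0947]))
P=pose("scene")
f=lambda X:((w2px(P,X)-[330,150])*4).round(1)
print("scene glue bottom",f([.4316,.2519,.0097]),"ring c",f([[.4318,.251,.017],[.4318,.2565,.017]]))
E
```

```text
[0.43224342 0.2520681  0.06392446] [ 1.79891918e+02 -4.06915556e-02  9.78790305e+01]
glue bottom far edge [[314.2 274.8]] top near [[312.8 522.6]]
scene glue bottom [[327.6 170.5]] ring c [[327.9 164.4]
 [335.3 164.9]]
```

```bash
python3 - <<'E'
from h import *
def circ(im,P,c,r,col,s,o):
    a=np.linspace(0,6.28,80); u=w2px(P,np.array(c)+np.c_[np.cos(a),np.sin(a),0*a]*r)
    for t in (u-o+.5)*s-.5: cv2.circle(im,tuple(int(round(v)) for v in t),1,col,-1)
im=cv2.imread("pics/s4.png")[165:215,390:450]; im=cv2.resize(im,None,fx=12,fy=12,interpolation=cv2.INTER_CUBIC)
P=pose("scene")
raw=im.copy()
circ(im,P,[.4316,.2519,.0097],.015,(0,255,0),12,[390,165])
circ(im,P,[.4316,.2519,.017],.026,(0,0,255),12,[390,165])
cv2.imwrite("pics/s4d.png",im)
E
```

```text
(no output)
```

View pics/s4d.png

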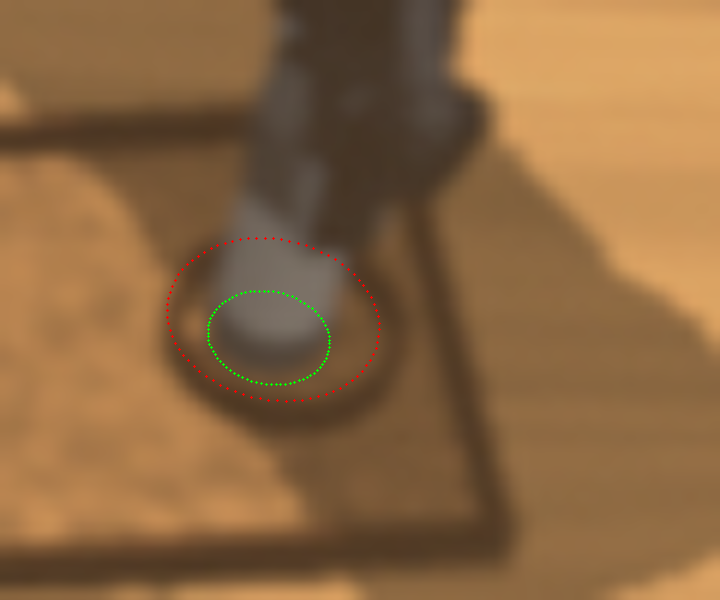

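>>> play_rows --commands "0 1 4 0 0; 0 1 4 -3 0; 0 1 4 -5 0; 0 1 4 -5 0; 0 1 4 -5 0;0 1 4 -5 0"

```text
time: 4.23
ee_pos: [0.4329, 0.2557, 0.0581]
tcp_rot: [179.9, -0.0, 97.9]
wrist_force: [0.8, 0.5, 5.3]
opening: 0.029
```

>>> play_rows --commands "0 0 0 -3 0; 0 0 0 -5 0; 0 0 0 -5 0; 0 0 0 -5 0;0 0 0 -5 0"

```text
time: 4.65
ee_pos: [0.4339, 0.2563, 0.0575]
tcp_rot: [179.7, -0.2, 97.9]
wrist_force: [-8.4, -4.6, 40.6]
opening: 0.0292
```

```bash
python3 - <<'E'
from h import *
o=get_obs();print(o['ee_pos'],o['tcp_rot'],o['wrist_force'])
im,P=snap("wrist","pics/w5.png")
cv2.imwrite("pics/w5c.png",cv2.resize(im[60:360,160:480],None,fx=2,fy=2)[:600])
im,P=snap("scene","pics/s5.png")
cv2.imwrite("pics/s5c.png",cv2.resize(im[165:215,390:450],None,fx=12,fy=12,interpolation=cv2.INTER_CUBIC))
E
```

```text
[0.4339053  0.25632434 0.05753639] [ 1.79657357e+02 -1.56509802e-01  9.78555259e+01] [-8.40613223 -4.64295622 40.62211749]
```

View pics/w5c.png

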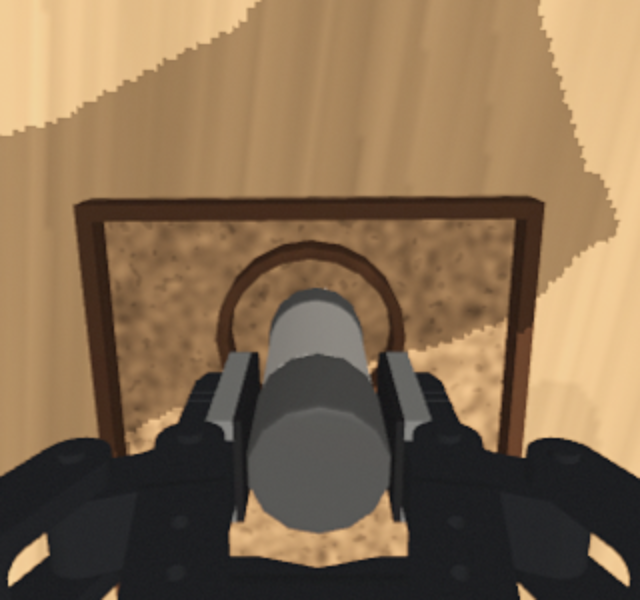

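View pics/s5c.png

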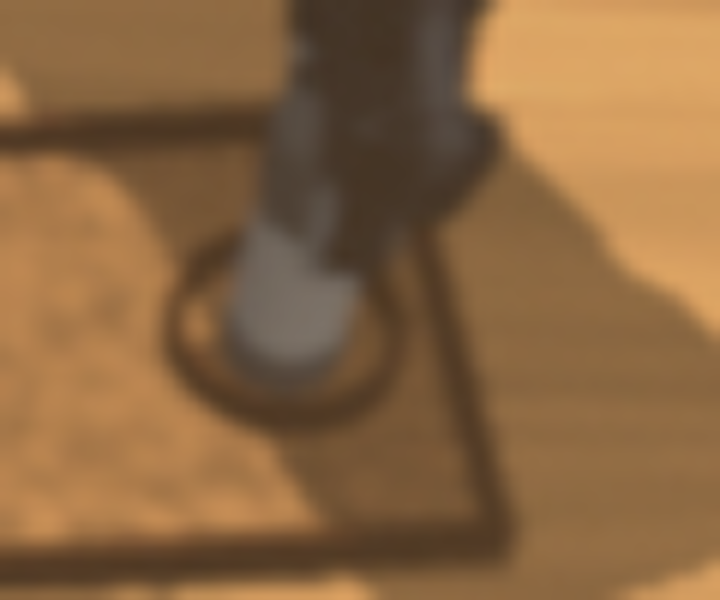

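>>> play_rows --commands "0 0 0 6 0; 0 0 0 6 0; 0.6 0 0 6 0; 0.6 0 0 6 0; 0.6 0 0 8 0; 0.6 0 0 20 0; 0.6 0 0 50 0; 0.9 0 0 90 0; 1 0 0 120 0; 1 0 0 120 0"

```text
time: 5.58
ee_pos: [0.4341, 0.2564, 0.1795]
tcp_rot: [179.5, -0.2, 97.9]
wrist_force: [0.3, -0.1, -0.1]
opening: 0.0846
```

>>> play_rows --commands "1 0 -20 0 0; 1 0 -50 0 0; 1 0 -80 0 0; 1 0 -100 0 0; 1 0 -100 0 0;1 0 -100 0 0;1 0 -100 0 0;1 0 -100 0 0;1 0 -100 0 0"

```text
time: 6.33
ee_pos: [0.4323, 0.1561, 0.1722]
tcp_rot: [-180.0, -0.0, 97.9]
wrist_force: [0.6, 0.1, -0.3]
opening: 0.0855
```

```bash
python3 - <<'E'
from h import *
o=get_obs();print(o['ee_pos'],o['tcp_rot'],o['wrist_force'])
im,P=snap("wrist","pics/w6.png")
im,P=snap("scene","pics/s6.png")
cv2.imwrite("pics/s6c.png",cv2.resize(im[130:280,330:520],None,fx=4,fy=4,interpolation=cv2.INTER_CUBIC))
E
```

```text
[0.43230636 0.15607263 0.17224003] [-1.79982860e+02 -2.47486134e-03  9.79239265e+01] [ 0.60427252  0.09185343 -0.31269798]
```

View pics/w6.png

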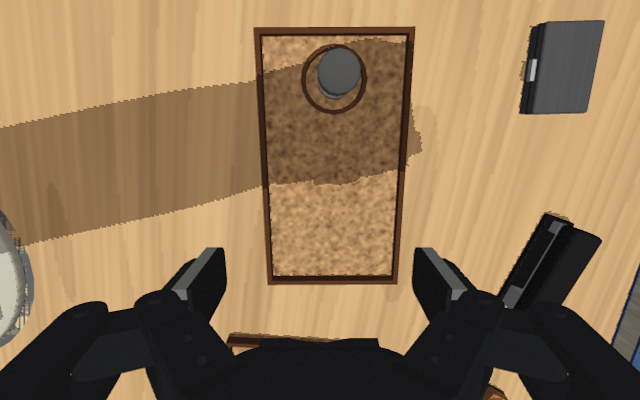

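View pics/s6c.png

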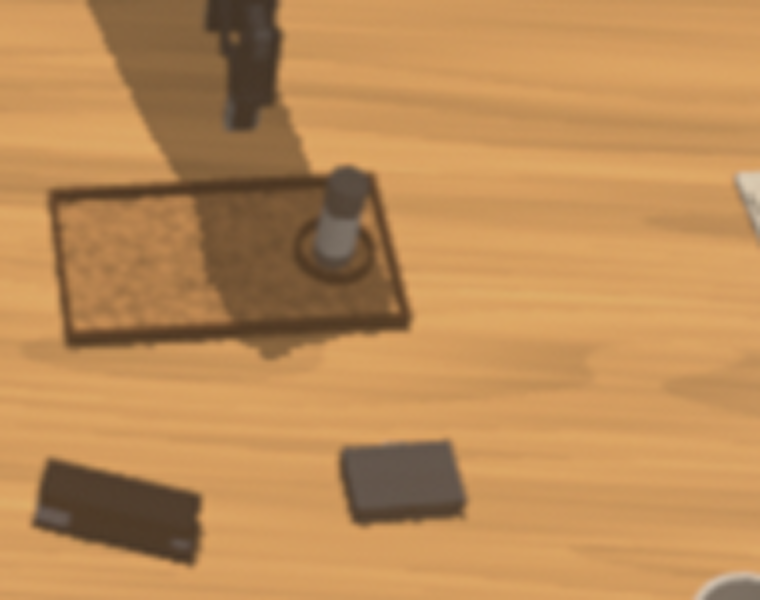

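```bash
cat >> h.py <<'E'
def m(P,n,pts,z):
    X=px2w(P,pts,z)[:,:2]; c=X.mean(0)
    d=np.roll(X,-1,0)-X
    print(n,c.round(4),"sides",(np.linalg.norm(d,axis=1)*1e3).round(0),"ang",np.degrees(np.arctan2(d[:,1],d[:,0])).round(1)); return X
E
python3 - <<'E'
from h import *
im=cv2.imread("pics/w6.png")
P=pose("wrist",get_obs())
m(P,"tray",[(254,27.5),(414.5,27.5),(397,284),(269,284)],.016)
m(P,"ring",[(334,78)],.017)
m(P,"pad top",[(545,20),(604,20),(587,114),(528,112)],.022)
P=pose("scene"); 
o=lambda p:[((x+.5)/4-.5+330,(y+.5)/4-.5+130) for x,y in p]
m(P,"s tray",o([(49,192),(372,174),(411,320),(66,337)]),.016)
m(P,"s ring",o([(335,247)]),.017)
m(P,"s pad",o([(341,449),(450,441),(465,504),(353,514)]),.022)
m(P,"s stapler",o([(50,459),(201,493),(193,535),(40,500)]),.046)
E
```

```text
tray [0.4448 0.1723] sides [138. 248. 137. 248.] ang [   7.9  -81.8 -172.1   98.4]
ring [0.4328 0.2545] sides [0.] ang [0.]
pad top [0.6311 0.2895] sides [49. 76. 54. 74.] ang [   7.9  -79.7 -174.    97.1]
s tray [0.4441 0.1737] sides [248. 140. 249. 137.] ang [  98.5    8.4  -82.2 -172.1]
s ring [0.4325 0.2551] sides [0.] ang [0.]
s pad [0.6344 0.291 ] sides [75. 50. 76. 52.] ang [  99.2    6.9  -79.9 -173.7]
s stapler [0.6793 0.1011] sides [102.  33. 101.  33.] ang [  79.2   -9.  -100.8  171.3]
```

>>> play_rows --commands "1 40 -9 0 -3; 1 80 -18 0 -6; 1 120 -27 0 -9; 1 160 -36 0 -12; 1 200 -45 0 -15; 1 230 -53 0 -18; 1 244 -56 0 -18; 1 244 -56 0 -18; 1 244 -56 0 -18; 1 244 -56 0 -18"

```text
time: 7.27
ee_pos: [0.6757, 0.0999, 0.1721]
tcp_rot: [-180.0, 0.0, 79.9]
wrist_force: [-0.5, 0.2, 0.3]
opening: 0.0853
```

```bash
python3 - <<'E'
from h import *
o=get_obs();print(o['ee_pos'],o['tcp_rot'],o['wrist_force'])
im,P=snap("wrist","pics/w7.png")
E
```

```text
[0.67573024 0.09985949 0.17205176] [-1.79952428e+02  8.14477919e-03  7.99014494e+01] [-0.53926924  0.15028101  0.30215106]
```

View pics/w7.png

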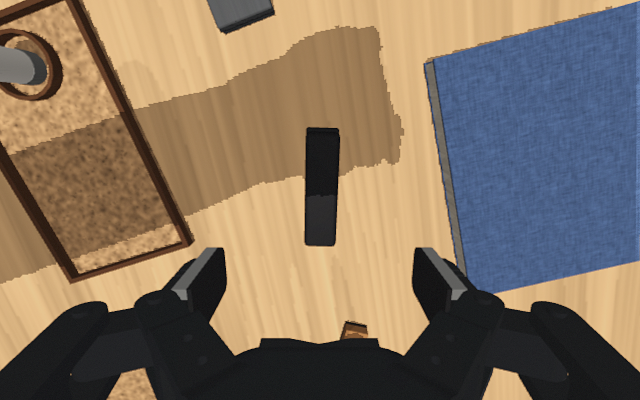

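```bash
python3 - <<'E'
from h import *
im=cv2.imread("pics/w7.png")
cv2.imwrite("pics/w7c.png",cv2.resize(cv2.convertScaleAbs(im[110:260,270:370],alpha=3),None,fx=4,fy=4))
E
```

```text
(no output)
```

View pics/w7c.png

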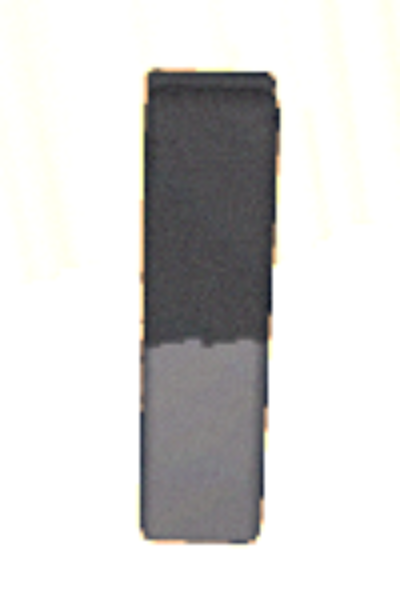

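```bash
python3 - <<'E'
from h import *
P=pose("wrist",get_obs())
m(P,"st",[((x+.5)/4-.5+270,(y+.5)/4-.5+110) for x,y in [(148,90),(274,90),(260,540),(145,540)]],.046)
E
```

```text
st [0.678  0.1004] sides [ 27. 103.  27. 103.] ang [ -10.1 -101.   169.9   78.9]
```

>>> play_rows --commands "0.7 2 0 -40 -0.5; 0.7 2 0 -80 -0.5; 0.65 2 0 -115 -0.5; 0.65 2 0 -135 -0.5; 0.65 2 0 -145 -0.5; 0.65 2 0 -145 -0.5; 0 2 0 -145 -0.5; 0 2 0 -145 -0.5; 0 2 0 -145 -0.5; 0 2 0 -145 -0.5" --force 60

```text
time: 8.15
ee_pos: [0.6794, 0.0997, 0.0303]
tcp_rot: [179.8, -0.1, 79.4]
wrist_force: [-3.1, 0.4, 7.9]
opening: 0.0286
```

>>> play_rows --commands "0 0 0 0 0; 0 0 0 0 0; 0 0 0 15 0; 0 0 0 40 0; 0 0 0 60 0; 0 0 0 60 0"

```text
time: 8.65
ee_pos: [0.6807, 0.0996, 0.0935]
tcp_rot: [179.6, -0.2, 79.4]
wrist_force: [0.4, 0.4, -0.3]
opening: 0.0285
```

```bash
python3 - <<'E'
from h import *
o=get_obs();print(o['ee_pos'],o['tcp_rot'],o['wrist_force'])
im,P=snap("wrist","pics/w8.png")
E
```

```text
[0.68067523 0.09963846 0.09350606] [ 1.79559130e+02 -1.50195665e-01  7.93592545e+01] [ 0.438298    0.4356515  -0.30799787]
```

View pics/w8.png

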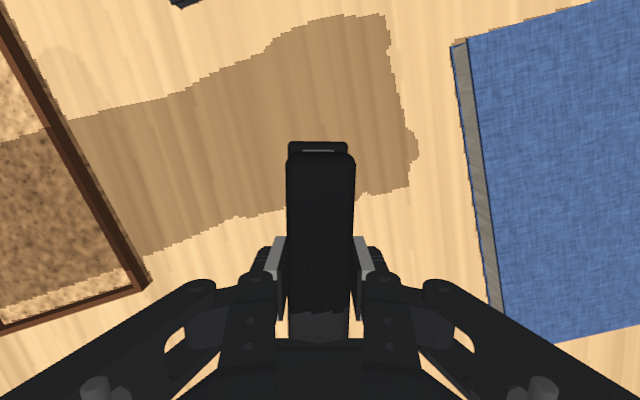

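>>> play_rows --commands "0 -35 6 10 3; 0 -75 13 10 6; 0 -115 20 10 9; 0 -155 27 10 12; 0 -195 34 10 15; 0 -222 39 10 18; 0 -229 40 10 18.5; 0 -229 40 10 18.5; 0 -229 40 -10 18.5; 0 -229 40 -30 18.5"

```text
time: 9.53
ee_pos: [0.4511, 0.1396, 0.0576]
tcp_rot: [179.8, -0.0, 97.8]
wrist_force: [0.3, -0.2, -2.3]
opening: 0.0283
```

>>> play_rows --commands "0 0 0 -8 0; 0 0 0 -15 0; 0 0 0 -18 0; 0 0 0 -18 0; 0 0 0 -18 0"

```text
time: 9.95
ee_pos: [0.4499, 0.1393, 0.0398]
tcp_rot: [180.0, -0.0, 97.8]
wrist_force: [-0.1, -0.4, -1.6]
opening: 0.0287
```

```bash
python3 - <<'E'
from h import *
o=get_obs();print(o['ee_pos'],o['tcp_rot'],o['wrist_force'])
im,P=snap("wrist","pics/w9.png")
im,P=snap("scene","pics/s9.png")
cv2.imwrite("pics/s9c.png",cv2.resize(im[130:280,330:520],None,fx=4,fy=4,interpolation=cv2.INTER_CUBIC))
E
```

```text
[0.44991366 0.13933681 0.03979943] [ 1.79968054e+02 -1.73814535e-03  9.78379908e+01] [-0.09183136 -0.37635218 -1.61852956]
```

View pics/w9.png

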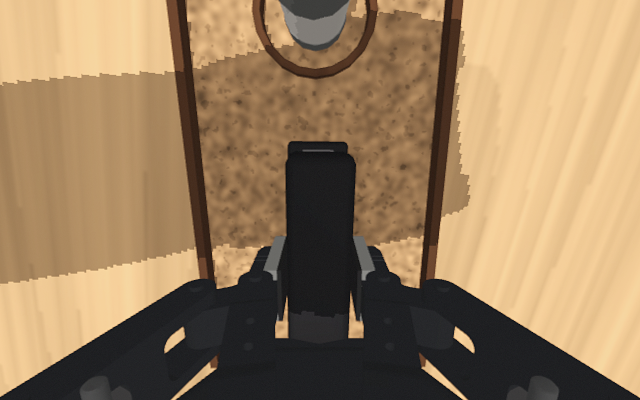

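View pics/s9c.png

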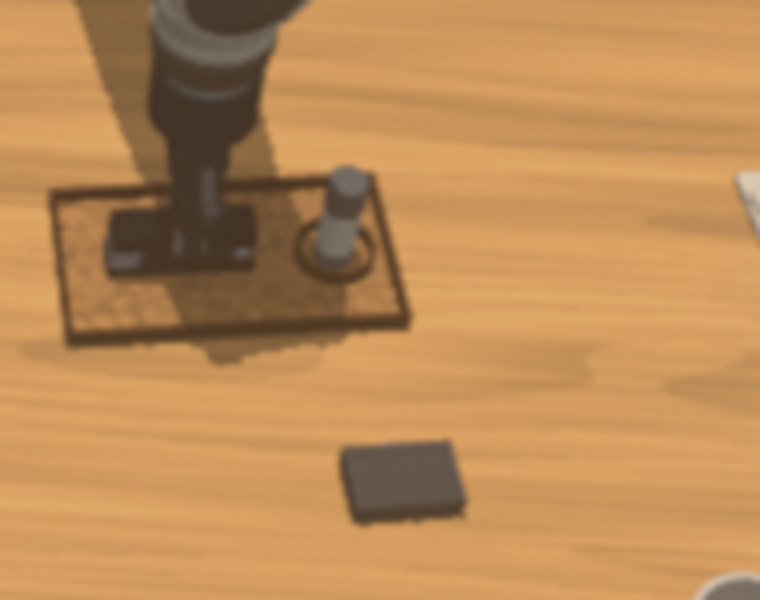

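>>> play_rows --commands "0 0 0 -4 0; 0 0 0 -5 0; 0 0 0 -5 0; 0 0 0 -5 0; 0.6 0 0 -3 0; 0.6 0 0 -3 0; 0.6 0 0 0 0; 0.6 0 0 30 0; 0.6 0 0 70 0; 1 0 0 110 0"

```text
time: 10.88
ee_pos: [0.4484, 0.1391, 0.15]
tcp_rot: [-179.9, 0.0, 97.9]
wrist_force: [1.0, 0.1, 0.6]
opening: 0.0617
```

>>> play_rows --commands "1 35 28 10 0; 1 70 57 20 0; 1 105 85 25 0; 1 140 115 25 0; 1 170 140 25 0; 1 182 149 25 0; 1 182 149 25 0; 1 182 149 25 0; 1 182 149 25 0; 1 182 149 25 0"

```text
time: 11.72
ee_pos: [0.6308, 0.2877, 0.1752]
tcp_rot: [180.0, -0.0, 97.8]
wrist_force: [-0.2, 0.4, -0.4]
opening: 0.0858
```

```bash
python3 - <<'E'
from h import *
o=get_obs();print(o['ee_pos'],o['tcp_rot'],o['wrist_force'])
im,P=snap("wrist","pics/w10.png")
im,P=snap("top","pics/t10.png")
cv2.imwrite("pics/t10c.png",cv2.resize(im[140:300,130:330],None,fx=4,fy=4)[:600])
E
```

```text
[0.63081249 0.28769108 0.17516887] [ 1.79967517e+02 -6.88067287e-03  9.78366676e+01] [-0.15291975  0.41435201 -0.39465185]
```

View pics/w10.png

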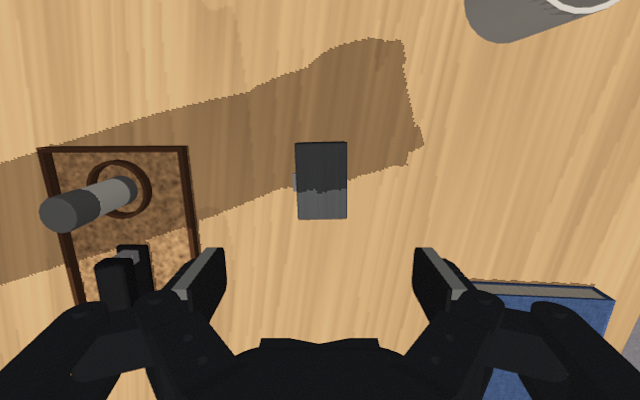

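View pics/t10c.png

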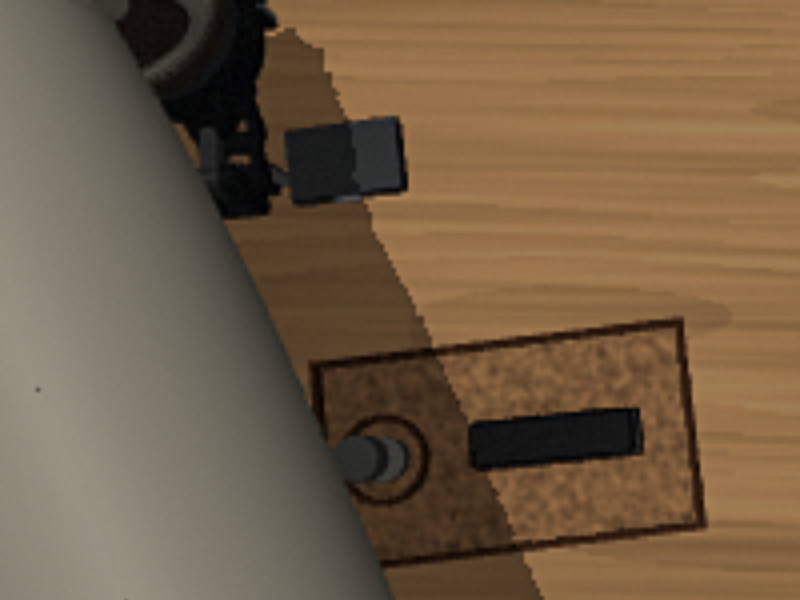

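```bash
python3 - <<'E'
from h import *
o=get_obs();P=pose("wrist",o);print(o['ee_pos'])
m(P,"pad",[(295,143),(347,142),(347,219),(298,220)],.022)
im=cv2.imread("pics/w10.png")
cv2.imwrite("pics/w10c.png",cv2.resize(cv2.convertScaleAbs(im[125:235,270:370],alpha=2),None,fx=5,fy=5))
E
```

```text
[0.63085215 0.28766948 0.17569155]
pad [0.634  0.2909] sides [49. 76. 49. 76.] ang [   8.9  -80.9 -171.    98.9]
```

View pics/w10c.png

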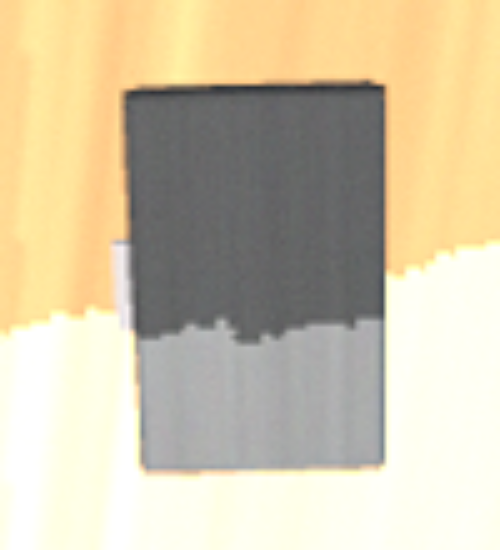

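>>> play_rows --commands "0.85 3 3 -40 1; 0.85 3 3 -80 1; 0.85 3 3 -120 1; 0.85 3 3 -150 1; 0.85 3 3 -162 1; 0.85 3 3 -169 1; 0.85 3 3 -169 1; 0 3 3 -169 1; 0 3 3 -169 1; 0 3 3 -169 1" --force 50

```text
time: 12.65
ee_pos: [0.6358, 0.292, 0.0086]
tcp_rot: [179.8, -0.1, 98.9]
wrist_force: [-1.6, -1.6, 8.8]
opening: 0.0487
```

>>> play_rows --commands "0 0 0 0 0; 0 0 0 0 0;0 0 0 0 0"

```text
time: 12.9
ee_pos: [0.6358, 0.292, 0.0086]
tcp_rot: [179.8, -0.1, 98.9]
wrist_force: [-1.1, -0.8, 6.8]
opening: 0.0486
```

>>> play_rows --commands "0 0 0 25 0; 0 0 0 65 0; 0 -10 -20 105 0; 0 -27 -54 110 -1; 0 -45 -88 110 -2; 0 -62 -122 110 -3; 0 -80 -156 110 -4; 0 -97 -190 110 -5; 0 -114 -224 110 -5; 0 -131 -258 110 -5"

```text
time: 13.73
ee_pos: [0.5028, 0.032, 0.1168]
tcp_rot: [179.8, 0.0, 93.9]
wrist_force: [0.7, -0.3, -1.4]
opening: 0.0489
```

>>> play_rows --commands "0 -17 -34 0 0; 0 -34 -68 0 0; 0 -51 -102 0 0; 0 -66 -130 0 0; 0 -75 -144 0 0; 0 -75 -144 0 0; 0 -75 -144 0 0; 0 -75 -144 0 0;0 -75 -144 0 0"

```text
time: 14.48
ee_pos: [0.429, -0.1101, 0.1158]
tcp_rot: [180.0, 0.0, 93.9]
wrist_force: [-0.1, 0.4, -1.3]
opening: 0.0487
```

```bash
python3 - <<'E'
from h import *
o=get_obs();print(o['ee_pos'],o['tcp_rot'],o['wrist_force'])
im,P=snap("wrist","pics/w11.png")
im,P=snap("scene","pics/s11.png")
cv2.imwrite("pics/s11c.png",cv2.resize(im[130:280,190:380],None,fx=4,fy=4,interpolation=cv2.INTER_CUBIC))
E
```

```text
[ 0.42895406 -0.11008388  0.11575015] [1.79952053e+02 5.66138319e-03 9.39138460e+01] [-0.09920916  0.37145485 -1.32865352]
```

View pics/w11.png

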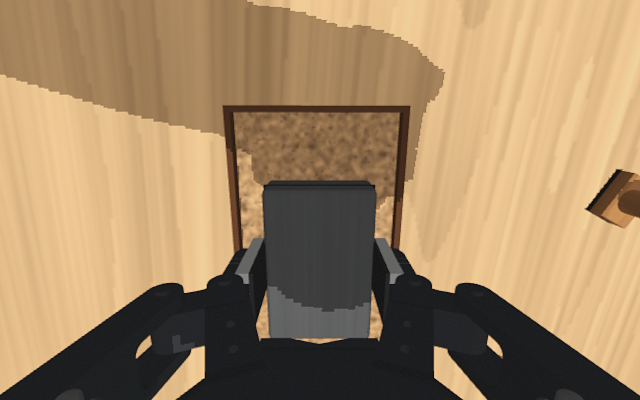

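View pics/s11c.png

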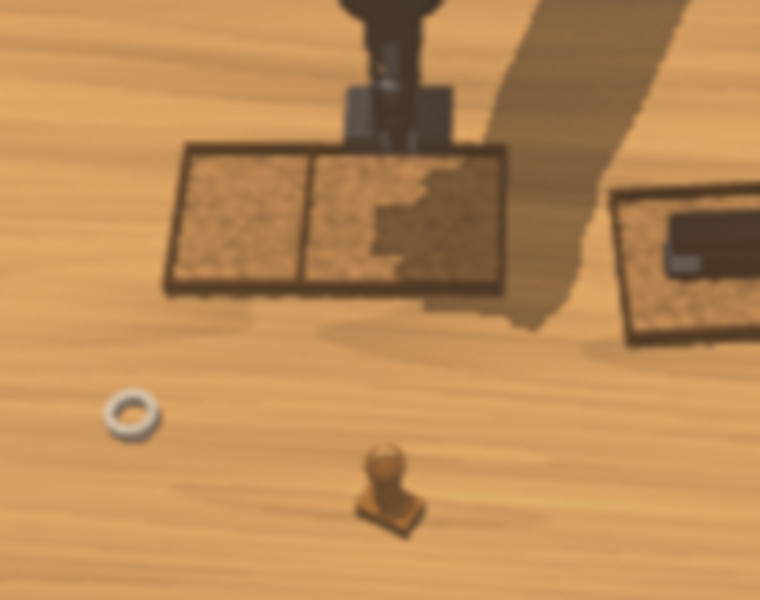

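```bash
python3 - <<'E'
from h import *
o=get_obs();P=pose("wrist",o);print(o['ee_pos'])
m(P,"far wall",[(223,107),(410,106)],.016)
P=pose("scene"); 
o=lambda p:[((x+.5)/4-.5+190,(y+.5)/4-.5+130) for x,y in p]
m(P,"tray",o([(185,144),(506,147),(504,289),(165,289)]),.016)
m(P,"divider",o([(312,152),(299,283)]),.016)
m(P,"small",o([(132,412)]),.014)
m(P,"knob",o([(385,461)]),.063)
m(P,"stampbase",o([(355,505),(374,484),(425,505),(409,528)]),.016)
E
```

```text
[ 0.42880498 -0.10998308  0.11542152]
far wall [ 0.4226 -0.0379] sides [139. 139.] ang [   4.2 -175.8]
tray [ 0.4318 -0.1587] sides [248. 139. 247. 142.] ang [  93.6    4.1  -85.7 -175.3]
divider [ 0.4344 -0.1844] sides [129. 129.] ang [   4. -176.]
small [ 0.6188 -0.279 ] sides [0.] ang [0.]
knob [ 0.6773 -0.0924] sides [0.] ang [0.]
stampbase [ 0.6819 -0.0908] sides [20. 39. 20. 41.] ang [ 148.6   68.9  -25.1 -111.6]
```

>>> play_rows --commands "0 0 0 -40 0; 0 0 0 -75 0; 0 0 0 -92 0; 0 0 0 -99 0; 0 0 0 -102 0; 0 0 0 -102 0;0 0 0 -102 0"

```text
time: 15.17
ee_pos: [0.4291, -0.1104, 0.0142]
tcp_rot: [179.9, 0.0, 93.9]
wrist_force: [0.5, 0.5, -2.4]
opening: 0.0486
```

>>> play_rows --commands "0 0 0 -3 0; 0 0 0 -3 0; 0.75 0 0 -2 0; 0.75 0 0 -2 0; 0.75 0 0 0 0; 0.75 0 0 20 0; 0.75 0 0 55 0; 0.75 0 0 95 0; 1 0 0 135 0; 1 0 0 155 0"

```text
time: 16.0
ee_pos: [0.4294, -0.1109, 0.1731]
tcp_rot: [179.7, 0.1, 93.9]
wrist_force: [1.0, -0.3, 0.8]
opening: 0.0844
```

>>> play_rows --commands "1 0 0 0 0; 1 0 0 0 0; 1 0 0 0 0"

```text
time: 16.25
ee_pos: [0.4282, -0.1106, 0.1676]
tcp_rot: [-180.0, -0.0, 93.9]
wrist_force: [-0.6, 0.4, -0.1]
opening: 0.0854
```

```bash
python3 - <<'E'
from h import *
o=get_obs();print(o['ee_pos'],o['tcp_rot'],o['wrist_force'])
im,P=snap("wrist","pics/w12.png")
E
```

```text
[ 0.42821047 -0.11059267  0.16755642] [-1.79952599e+02 -1.39838806e-02  9.38631334e+01] [-0.64677712  0.37645336 -0.08357516]
```

View pics/w12.png

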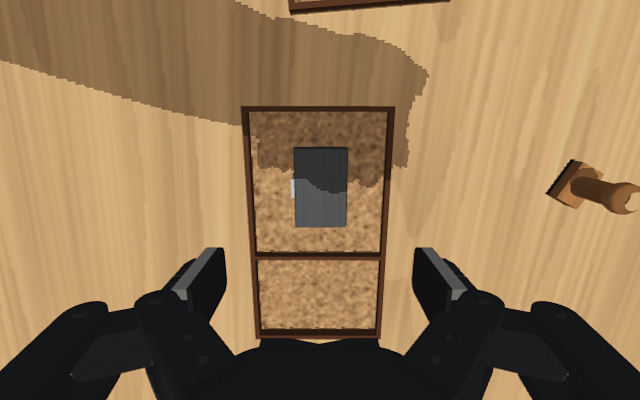

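```bash
python3 - <<'E'
from h import *
o=get_obs();P=pose("wrist",o);print(o['ee_pos'])
m(P,"pad",[(294,148),(348,148),(346.5,227),(296,227)],.027)
m(P,"tray",[(241.5,107),(394.5,107),(379,337.5),(257,338)],.016)
m(P,"divider",[(253,255),(384,255)],.016)
E
```

```text
[ 0.42796463 -0.11053197  0.1670959 ]
pad [ 0.4303 -0.1108] sides [48. 75. 49. 75.] ang [   3.8  -85.9 -176.2   94. ]
tray [ 0.4306 -0.1607] sides [138. 246. 136. 246.] ang [   3.8  -86.5 -175.8   94. ]
divider [ 0.4326 -0.1832] sides [134. 134.] ang [   3.8 -176.2]
```

>>> play_rows --commands "1 40 3 0 -4; 1 80 6 0 -8; 1 120 9 0 -12; 1 160 12 0 -16; 1 200 15 0 -20; 1 235 17 0 -24; 1 249 18 0 -26; 1 249 18 0 -26; 1 249 18 0 -26;1 249 18 0 -26"

```text
time: 17.13
ee_pos: [0.6764, -0.0927, 0.1674]
tcp_rot: [-179.9, 0.0, 67.9]
wrist_force: [0.2, -0.6, -1.1]
opening: 0.0853
```

```bash
python3 - <<'E'
from h import *
o=get_obs();print(o['ee_pos'],o['tcp_rot'],o['wrist_force'])
im,P=snap("wrist","pics/w13.png")
cv2.imwrite("pics/w13c.png",cv2.resize(im[120:270,220:420],None,fx=4,fy=4))
E
```

```text
[ 0.67641218 -0.09269494  0.16735142] [-1.79893396e+02  2.96265564e-02  6.79114631e+01] [ 0.21758158 -0.59714441 -1.10976001]
```

View pics/w13c.png

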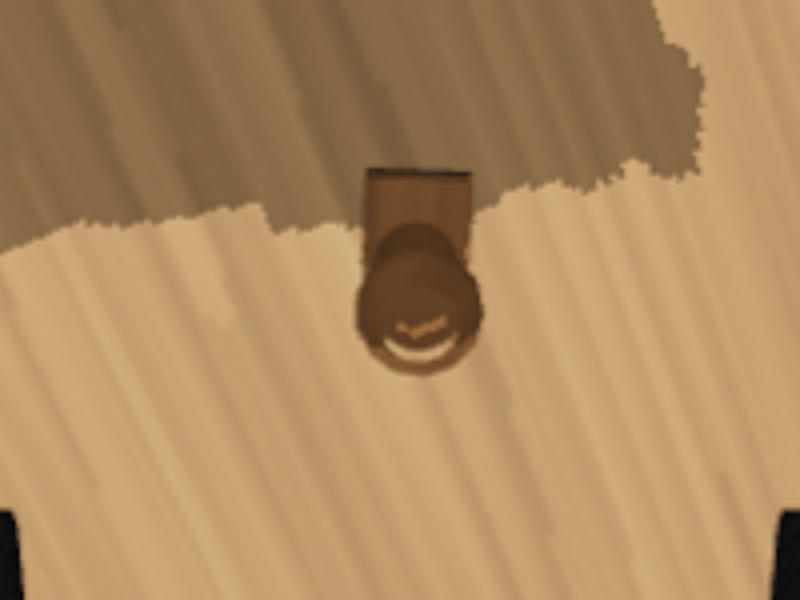

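```bash
python3 - <<'E'
from h import *
o=get_obs();P=pose("wrist",o);print(o['ee_pos'],o['tcp_rot'])
f=lambda p:[((x+.5)/4-.5+220,(y+.5)/4-.5+120) for x,y in p]
m(P,"knob",f([(420,314)]),.060)
X=m(P,"edge",f([(368,175),(471,177)]),.016)
a=np.radians(67.9); print(X.mean(0)-20e-3*np.array([np.cos(a),np.sin(a)]))
E
```

```text
[ 0.67632565 -0.09279921  0.16806196] [-1.79947658e+02  1.63147153e-02  6.78920558e+01]
knob [ 0.6804 -0.095 ] sides [0.] ang [0.]
edge [ 0.6891 -0.075 ] sides [24. 24.] ang [-23.3 156.7]
[ 0.68157772 -0.0935585 ]
```

>>> play_rows --commands "0.65 4 -2 -35 -1; 0.65 4 -2 -75 -1; 0.6 4 -2 -105 -1; 0.6 4 -2 -120 -1; 0.6 4 -2 -127 -1; 0.6 4 -2 -127 -1; 0.6 4 -2 -127 -1; 0 4 -2 -127 -1; 0 4 -2 -127 -1; 0 4 -2 -127 -1" --force 40

```text
time: 18.02
ee_pos: [0.6823, -0.0948, 0.0436]
tcp_rot: [179.8, -0.0, 66.9]
wrist_force: [-1.2, 0.9, 5.7]
opening: 0.0247
```

>>> play_rows --commands "0 0 0 0 0; 0 0 0 0 0; 0 0 0 0 0; 0 0 0 0 0"

```text
time: 18.35
ee_pos: [0.6823, -0.0948, 0.0436]
tcp_rot: [179.8, -0.0, 66.9]
wrist_force: [-1.5, -0.5, 5.3]
opening: 0.0251
```

>>> play_rows --commands "0 0 0 20 0; 0 0 0 55 0; 0 0 0 70 0; 0 0 0 70 0; 0 0 0 70 0"

```text
time: 18.77
ee_pos: [0.6822, -0.0948, 0.1131]
tcp_rot: [179.8, -0.0, 66.9]
wrist_force: [-0.3, 0.1, -1.8]
opening: 0.0249
```

```bash
python3 - <<'E'
from h import *
o=get_obs();print(o['ee_pos'],o['tcp_rot'],o['wrist_force'])
im,P=snap("wrist","pics/w14.png")
im,P=snap("scene","pics/s14.png")
cv2.imwrite("pics/s14c.png",cv2.resize(im[130:280,190:380],None,fx=4,fy=4,interpolation=cv2.INTER_CUBIC))
E
```

```text
[ 0.6822458  -0.09476455  0.11305832] [ 1.79824737e+02 -4.94756298e-02  6.68635234e+01] [-0.34367904  0.12515151 -1.79073395]
```

View pics/w14.png

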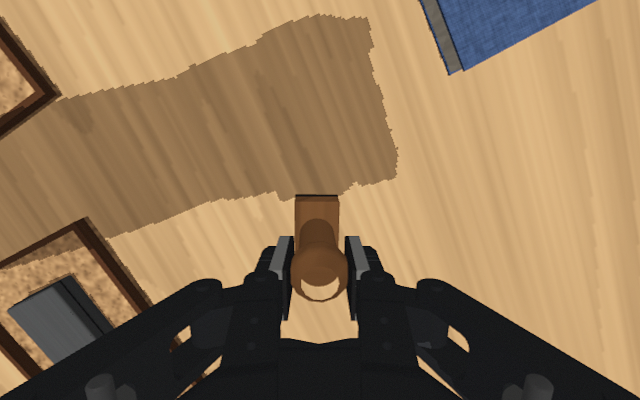

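View pics/s14c.png

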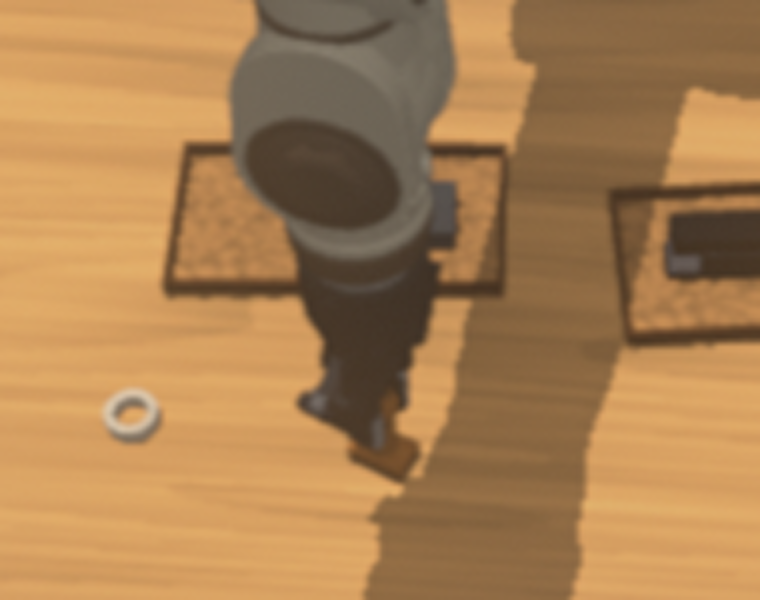

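>>> play_rows --commands "0 -40 -3 10 4; 0 -80 -6 10 8; 0 -120 -9 10 12; 0 -160 -11 10 16; 0 -200 -13 10 20; 0 -235 -15 10 24; 0 -252 -16 10 27; 0 -252 -16 0 27; 0 -252 -16 -10 27;0 -252 -16 -20 27"

```text
time: 19.7
ee_pos: [0.4295, -0.1106, 0.0897]
tcp_rot: [-180.0, -0.0, 93.8]
wrist_force: [-0.1, -0.3, -1.2]
opening: 0.0247
```

>>> play_rows --commands "0 0 0 -10 0; 0 0 0 -16 0; 0 0 0 -16 0; 0 0 0 -16 0; 0 0 0 -16 0"

```text
time: 20.12
ee_pos: [0.4297, -0.1106, 0.0754]
tcp_rot: [-180.0, -0.0, 93.9]
wrist_force: [-0.7, 0.2, -1.4]
opening: 0.0248
```

```bash
python3 - <<'E'
from h import *
o=get_obs();print(o['ee_pos'],o['tcp_rot'],o['wrist_force'])
im,P=snap("wrist","pics/w15.png")
cv2.imwrite("pics/w15c.png",cv2.resize(im[60:360,160:480],None,fx=2,fy=2)[:600])
im,P=snap("scene","pics/s15.png")
cv2.imwrite("pics/s15c.png",cv2.resize(im[150:230,220:330],None,fx=7,fy=7,interpolation=cv2.INTER_CUBIC))
E
```

```text
[ 0.42969691 -0.11063618  0.07539277] [-1.79995491e+02 -1.89325605e-03  9.38661106e+01] [-0.66983767  0.16742312 -1.42213243]
```

View pics/w15c.png

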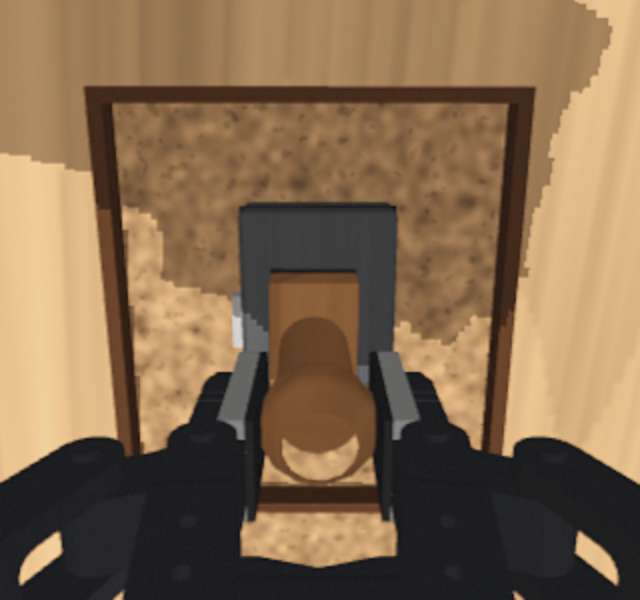

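View pics/s15c.png

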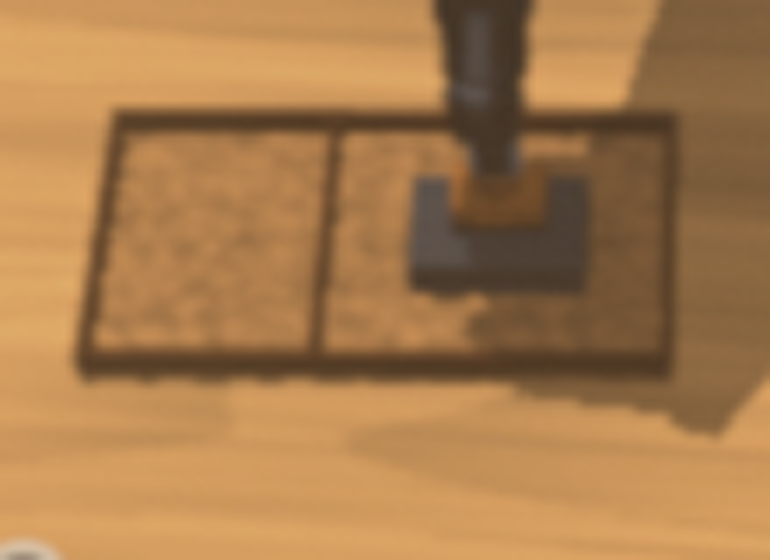

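```bash
python3 - <<'E'
from h import *
o=get_obs();P=pose("wrist",o)
f=lambda p:[((x+.5)/2-.5+160,(y+.5)/2-.5+60) for x,y in p]
a=np.radians(94); d=np.array([np.cos(a),np.sin(a)])
for n,p,z,h in (("pad",[(240,206),(396,206)],.027,.038),("base top",[(270,281),(358,281)],.048,.02),("base bot",[(270,270),(358,270)],.032,.02)):
    X=m(P,n,f(p),z); print(X.mean(0)-h*d)
P=pose("scene"); f=lambda p:[((x+.5)/7-.5+220,(y+.5)/7-.5+150) for x,y in p]
m(P,"pad",f([(412,178),(588,180),(585,268),(409,265)]),.027)
m(P,"stamp near top edge",f([(453,209),(545,209)]),.048)
E
```

```text
pad [ 0.4276 -0.0724] sides [48. 48.] ang [   3.8 -176.2]
[ 0.43029334 -0.1103144 ]
base top [ 0.4277 -0.0904] sides [25. 25.] ang [   3.8 -176.2]
[ 0.42909252 -0.11037697]
base bot [ 0.4277 -0.0915] sides [27. 27.] ang [   3.8 -176.2]
[ 0.42906589 -0.11140717]
pad [ 0.4294 -0.1098] sides [76. 49. 74. 49.] ang [  93.5    4.1  -87.  -174. ]
stamp near top edge [ 0.4399 -0.1073] sides [39. 39.] ang [ 94.3 -85.7]
```

>>> play_rows --commands "0 0 0 -3 0; 0 0 0 -6 0; 0 0 0 -6 0; 0 0 0 -6 0; 0 0 0 -6 0"

```text
time: 20.63
ee_pos: [0.4299, -0.1109, 0.0705]
tcp_rot: [179.9, 0.0, 93.9]
wrist_force: [-2.5, 0.1, 8.6]
opening: 0.0243
```

Contact at the expected height. Release and rise straight up.

>>> play_rows --commands "0 0 0 2 0; 0 0 0 2 0; 0.5 0 0 2 0; 0.5 0 0 2 0; 0.55 0 0 4 0; 0.55 0 0 20 0; 0.55 0 0 50 0; 0.8 0 0 85 0; 1 0 0 105 0; 1 0 0 105 0"

```text
time: 21.47
ee_pos: [0.431, -0.1111, 0.1789]
tcp_rot: [179.7, 0.1, 93.9]
wrist_force: [-0.0, 0.3, 0.1]
opening: 0.0804
```

>>> play_rows --commands "1 11 -40 0 0; 1 22 -80 0 0; 1 33 -120 0 0; 1 44 -160 0 0; 1 55 -200 0 0; 1 66 -240 0 0; 1 77 -280 0 0; 1 84 -315 0 0; 1 89 -331 0 0; 1 89 -331 0 0"

```text
time: 22.3
ee_pos: [0.5181, -0.445, 0.1715]
tcp_rot: [-179.9, -0.1, 93.7]
wrist_force: [0.6, -0.8, -0.0]
opening: 0.0853
```

>>> play_rows --commands "1 0 0 0 0; 1 0 0 0 0; 1 0 0 0 0"

```text
time: 22.55
ee_pos: [0.5184, -0.4407, 0.1744]
tcp_rot: [-180.0, -0.0, 93.9]
wrist_force: [0.3, -0.5, -0.5]
opening: 0.085
```

```bash
python3 - <<'E'
from h import *
o=get_obs();print(o['ee_pos'],o['tcp_rot'],o['wrist_force'])
im,P=snap("wrist","pics/w16.png")
im,P=snap("scene","pics/s16.png")
cv2.imwrite("pics/s16c.png",cv2.resize(im[120:280,140:340],None,fx=4,fy=4,interpolation=cv2.INTER_CUBIC)[:600])
E
```

```text
[ 0.51835788 -0.44067602  0.17441635] [-1.79997317e+02 -1.17212514e-02  9.39074305e+01] [ 0.276574   -0.46624345 -0.49627546]
```

View pics/w16.png

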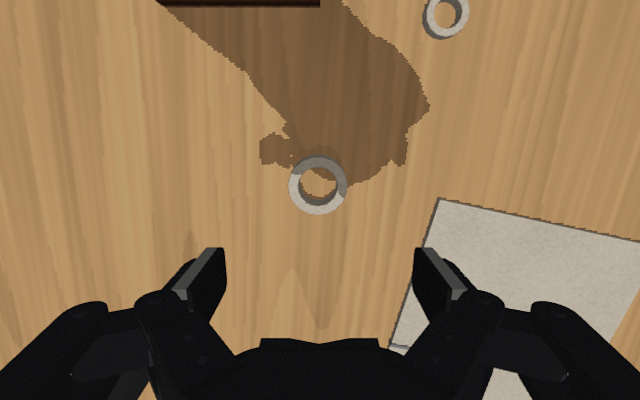

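View pics/s16c.png

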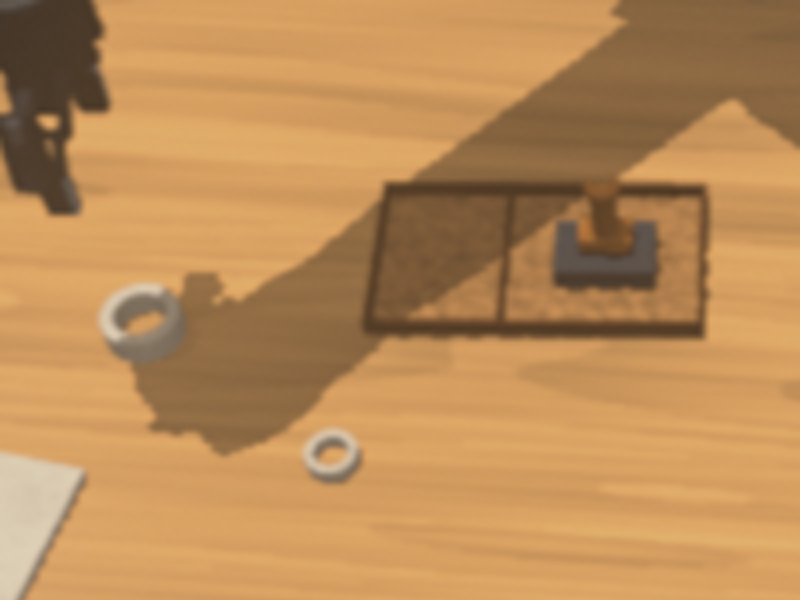

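```bash
python3 - <<'E'
from h import *
o=get_obs();P=pose("wrist",o);print(o['ee_pos'])
print(px2w(P,[(317.5,184.5)],.024)); print((px2w(P,[(347,184.5)],.024)-px2w(P,[(288,184.5)],.024)))
P=pose("scene"); print(px2w(P,[((141+.5)/4-.5+140,(318+.5)/4-.5+120)],.024))
im=cv2.imread("pics/w16.png")
cv2.imwrite("pics/w16c.png",cv2.resize(im[140:230,270:370],None,fx=6,fy=6))
E
```

```text
[ 0.5184919  -0.44071044  0.17486284]
[[ 0.51761654 -0.43962371  0.024     ]]
[[0.05658147 0.00381142 0.        ]]
[[ 0.51958354 -0.43760222  0.024     ]]
```

View pics/w16c.png

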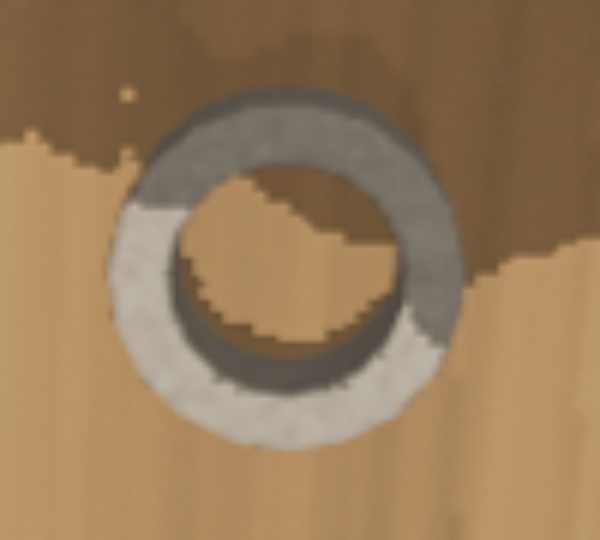

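>>> play_rows --commands "0.95 -1 0 -40 0; 0.95 -1 0 -80 0; 0.95 -1 0 -120 0; 0.95 -1 0 -150 0; 0.95 -1 0 -162 0; 0.95 -1 0 -168 0; 0.95 -1 0 -168 0; 0 -1 0 -168 0; 0 -1 0 -168 0; 0 -1 0 -168 0" --force 30

```text
time: 23.48
ee_pos: [0.5186, -0.4427, 0.0096]
tcp_rot: [179.8, 0.2, 93.9]
wrist_force: [0.2, 0.9, 6.3]
opening: 0.0564
```

>>> play_rows --commands "0 0 0 0 0; 0 0 0 0 0; 0 0 0 0 0"

```text
time: 23.73
ee_pos: [0.5186, -0.4426, 0.0096]
tcp_rot: [179.8, 0.2, 93.9]
wrist_force: [-1.6, 0.9, 6.5]
opening: 0.0559
```

>>> play_rows --commands "0 0 0 25 0; 0 0 0 65 0; 0 -10 25 100 0; 0 -22 65 105 0; 0 -34 105 105 0; 0 -48 145 105 0; 0 -64 180 105 0; 0 -81 206 105 0; 0 -81 206 105 0; 0 -81 206 105 0"

```text
time: 24.57
ee_pos: [0.4367, -0.235, 0.1136]
tcp_rot: [179.8, 0.1, 93.9]
wrist_force: [-0.3, 0.0, -0.1]
opening: 0.0565
```

```bash
python3 - <<'E'
from h import *
o=get_obs();print(o['ee_pos'],o['tcp_rot'],o['wrist_force'])
im,P=snap("wrist","pics/w17.png")
im,P=snap("scene","pics/s17.png")
cv2.imwrite("pics/s17c.png",cv2.resize(im[120:280,140:340],None,fx=4,fy=4,interpolation=cv2.INTER_CUBIC)[:600])
E
```

```text
[ 0.43667022 -0.23500213  0.11355517] [1.79809940e+02 1.24439233e-01 9.39498065e+01] [-0.25658924  0.02272577 -0.06439272]
```

View pics/w17.png

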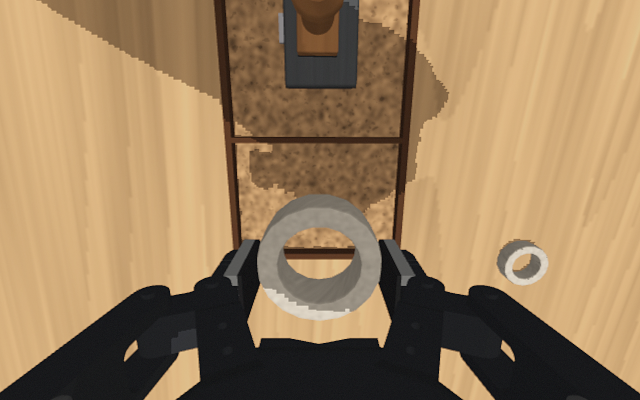

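View pics/s17c.png

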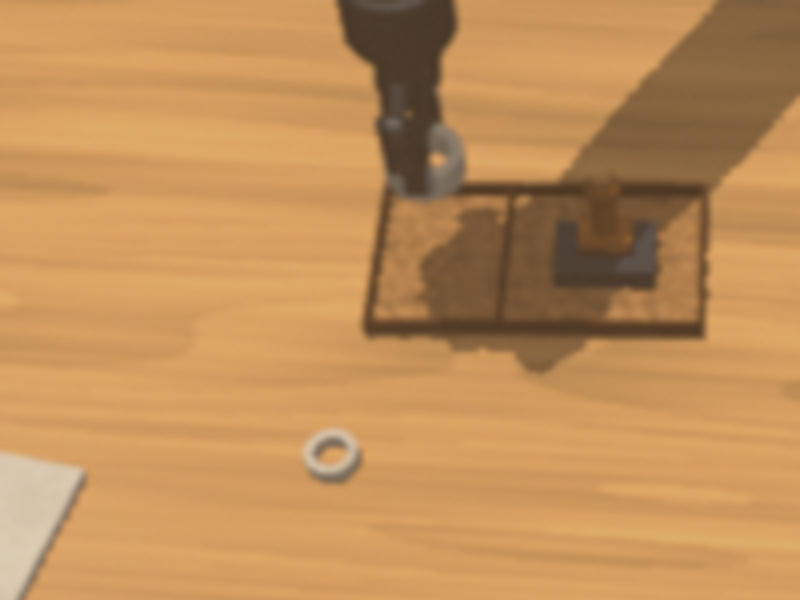

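```bash
python3 - <<'E'
from h import *
o=get_obs();P=pose("wrist",o);z0=o['ee_pos'][2]-.0096
for F,Pn in (("pics/w17.png",P),("pics/s17.png",pose("scene"))):
    im=cv2.imread(F); s=3 if 'w' in F[5:] else 8; x0,y0,x1,y1=(220,160,420,340) if s==3 else (220,140,300,200)
    im=cv2.resize(im[y0:y1,x0:x1],None,fx=s,fy=s,interpolation=cv2.INTER_CUBIC)
    for r,h,c in ((.029,.024,(0,0,255)),(.029,0,(0,255,0)),(.019,.024,(255,0,0))):
        a=np.linspace(0,6.28,90); X=np.array([.4360,-.2335,z0+h])+np.c_[np.cos(a),np.sin(a),0*a]*r
        for t in (w2px(Pn,X)-[x0,y0]+.5)*s-.5: cv2.circle(im,tuple(int(round(v)) for v in t),1,c,-1)
    cv2.imwrite(F.replace(".png","o.png"),im)
E
```

```text
(no output)
```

View pics/w17o.png

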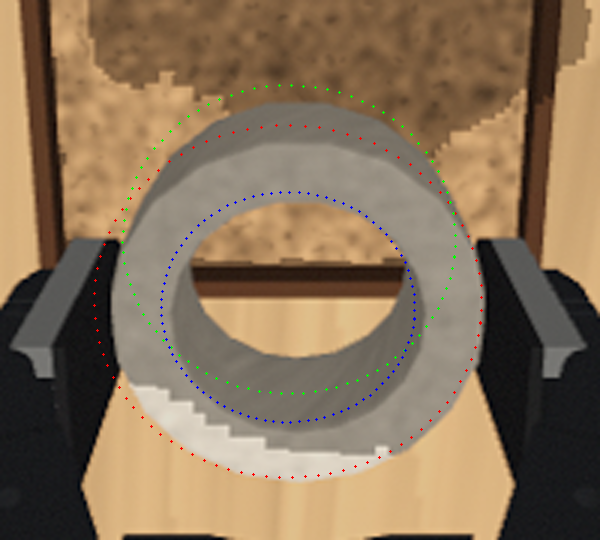

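View pics/s17o.png

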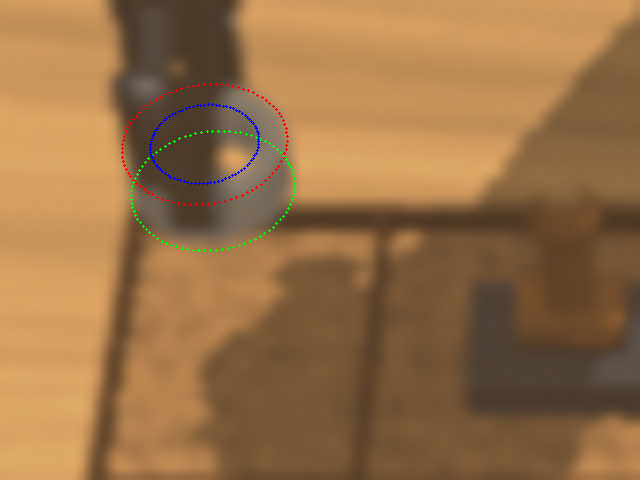

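>>> play_rows --commands "0 0 0 -40 0; 0 0 0 -75 0; 0 0 0 -88 0; 0 0 0 -94 0; 0 0 0 -98 0; 0 0 0 -98 0; 0 0 0 -98 0; 0 0 0 -98 0"

```text
time: 25.33
ee_pos: [0.4374, -0.2367, 0.0145]
tcp_rot: [179.9, 0.1, 93.8]
wrist_force: [0.7, -0.6, 2.4]
opening: 0.0562
```

```bash
python3 - <<'E'
from h import *
o=get_obs();print(o['ee_pos'],o['tcp_rot'],o['wrist_force'])
im,P=snap("wrist","pics/w18.png")
E
```

```text
[ 0.43744815 -0.23670891  0.0144523 ] [1.79900975e+02 7.07525618e-02 9.38242233e+01] [ 0.74619784 -0.64870736  2.41187804]
```

View pics/w18.png

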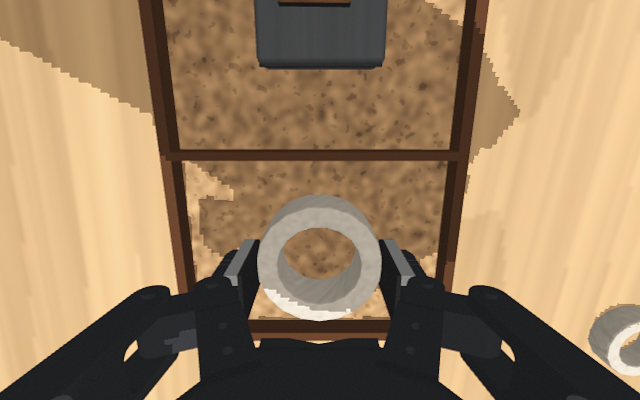

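>>> play_rows --commands "0 0 0 0 0; 0.85 0 0 0 0; 0.85 0 0 0 0; 0.85 0 0 1 0; 0.85 0 0 20 0; 0.85 0 0 60 0; 0.85 0 0 100 0; 1 0 0 140 0; 1 -10 -30 150 0; 1 -20 -70 155 0"

```text
time: 26.22
ee_pos: [0.4177, -0.3053, 0.1721]
tcp_rot: [179.8, 0.2, 94.1]
wrist_force: [0.8, 0.2, -0.9]
opening: 0.0857
```

>>> play_rows --commands "1 -20 -40 0 0; 1 -40 -70 0 0; 1 -60 -100 0 0; 1 -60 -100 0 0; 1 -60 -100 0 0; 1 -60 -100 0 0; 1 -60 -100 0 0; 1 -60 -100 0 0"

```text
time: 26.88
ee_pos: [0.3571, -0.4047, 0.1684]
tcp_rot: [180.0, -0.0, 94.0]
wrist_force: [0.2, -0.3, -0.9]
opening: 0.0858
```

```bash
python3 - <<'E'
from h import *
o=get_obs();print(o['ee_pos'],o['tcp_rot'],o['wrist_force'])
im,P=snap("top","pics/t19.png")
cv2.imwrite("pics/t19c.png",cv2.resize(im[140:300,200:460],None,fx=3,fy=3,interpolation=cv2.INTER_CUBIC)[:600])
im,P=snap("scene","pics/s19.png")
cv2.imwrite("pics/s19c.png",cv2.resize(im[130:280,200:460],None,fx=3,fy=3,interpolation=cv2.INTER_CUBIC)[:600])
E
```

```text
[ 0.35709487 -0.40473942  0.1683594 ] [ 1.79993464e+02 -4.20622706e-03  9.39555942e+01] [ 0.24619652 -0.25262421 -0.89295129]
```

View pics/t19c.png

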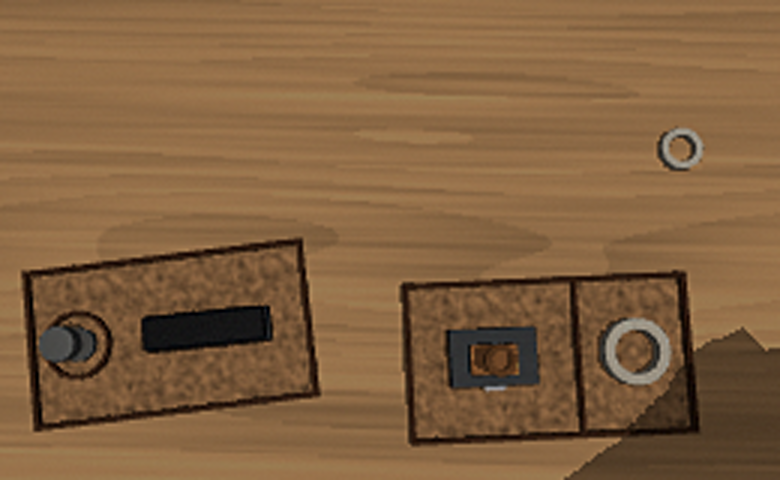

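View pics/s19c.png

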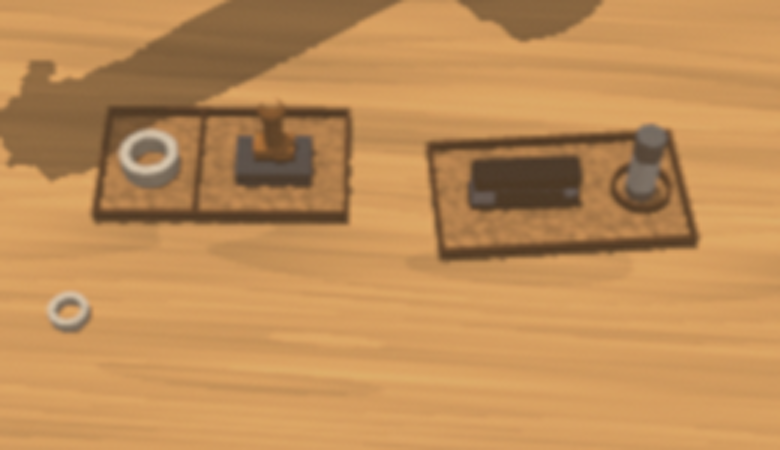

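```bash
python3 -c "
from workcell import *
print(get_obs()['time']);print(job_done())"
```

```text
26.9833
the job is handed in; nothing more can be done
None
```

Both kits are made up, and I handed the job in at about 27 s of the 120 s allowed. I placed the glue stick, stapler, ink pad, stamp and big tape roll in that order. The gripper was open and clear of everything, about 17 cm above the table, when I handed in.

My last checks were the final top and scene pictures, read by eye:
- **Divided tray:** The pad lies flat in the wide compartment at about y = +50 mm in the tray's frame. The stamp stands on it about 1–2 mm from its middle. The big roll lies flat within a few millimetres of the middle of the narrow compartment.
- **Well tray:** The glue stick is upright inside the ring. The stapler stands on its base in the open part, within a few degrees of the tray's length.
- **Small roll:** It is where it started. I never came near it.

Three things disagreed or went less than cleanly:
- **Camera disagreement:** The top camera put the well-tray ring 3–5 mm off in y from the other two views, and the trays 1–3 mm off. I corrected the glue stick by 4 mm before setting it down.
- **Glue stick force:** Lowering it, I pressed it onto the tray floor with about 40 N at the wrist before backing off. That was through the held stick, and the wrist limit is 120 N.
- **Big roll tilt:** The overlay with the roll in the air hinted it might be slightly tilted in the grip. It looked flat once released.

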